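Feel for the open slot and clear the offcut from the hoop stand

ROBOT

A 7-joint arm with a two-finger parallel gripper is mounted at the origin on the work surface. World frame = base frame: x ahead of the robot, y to its left, z up, the work surface at z = 0. Lengths are in m, angles in degrees, forces in N, time in s.
With the tool pointing down it reaches from about 0.425 to 0.875 m from the base axis. Payload 4.7 kg.
Tool frame: the origin (TCP) lies midway between the tips of the shut fingers; the grasp point (between the pads) lies env.grip_point_offset behind it (env.grip_point_offset is the distance from the TCP to the grasp point, in m); x points along the fingers, y is the direction in which the jaws open and shut, and the axes are right-handed (so a half turn about x gives the same grasp; the last joint's range is limited). The gripper opens to 87 mm and grips with 3 to 60 N. Pads are 19 mm wide; open, the fingers measure 117 mm over their backs; the gripper's body (75 mm by 190 mm) begins 51 mm behind the grasp point.
Start: joints at [67.672, 18.392, -4.016, 83.108, 1.295, 78.541, -3.26], TCP at [0.255, -0.598, 0.223] pointing down, gripper open.
Joint ranges: [-163.93, 163.93], [-17.29, 119.83], [-79.2, 71.16], [3.27, 140.29], [-89.18, 269.18], [5.43, 117.66], [-154.24, 154.24]. Speed limits (degrees/s): [147.25, 147.25, 180, 180, 180, 180, 180].

INTERFACE

Orientations are given as [roll, pitch, yaw] about the fixed x, y, z axes, in that order (R = Rz(yaw) Ry(pitch) Rx(roll)).
In Python, from cell import readout, read_camera, camera_params, sign_off, spot_in, pinpoint, env gives the robot as it stands.
- The arm moves only by the shell command python3 -m pendant 'ROWS' [OPENING] [FORCE]. ROWS is a JSON object of lists of equal length, an entry for each row: "xyz": the shift along the world's x, y, z in m, a list of three; "turn": the turn about the world's z in rad. A call has 1 to 10 rows; each row shifts and turns the pose as measured when the row begins; what a row does not reach is not made up. A row lasts 1/8 s, in which the tool goes at most 62.5 mm and 10.7 degrees, less where a joint would pass 70% of its speed; a pose out of reach is approached as far as the arm can. A call is refused whole if a number of a shift passes 0.0625 or a number of a turn 0.188, either way. A call with a gripper value outside its range is refused whole. OPENING is the opening, from 0 (shut) to 1 (fully open), set as the call begins (- or left out, the last holds). The fingers move at their own pace and stop on an object; FORCE is the grip in N (left out, the last holds). Time passes only in rows, so rows that do not move let the fingers close. It gives the time, the measured TCP pose, the force and the opening at its end, in the units of the state.
- readout.get_obs(): the state, without advancing time (a new reading comes with each control period).
- read_camera(name): name is "scene" or "top" or "wrist"; returns the picture (420x560x3 uint8, red, green, blue); there is no depth.
- camera_params(name): a dict with "fx", "fy", "cx", "cy" (pixels), "rvec" (rotation vector, rad) and "tvec" (3), from world to camera coordinates, as OpenCV has them; the wrist camera has in their place "hand_eye" (4x4, takes a point from camera to tool coordinates, whose origin is the TCP and whose axes are the tool frame's). Camera axes: x right, y down, z forward; pixel columns grow to the right and rows downward; lengths in m; the calibration is good to about 2 mm. The wrist camera is an equidistant fisheye: a pixel r from the principal point sees the ray r / f radians off the axis. A picture is of the moment at which its call begins: read the wrist's pose just before it. camera_params takes no time and is no camera call.
- sign_off(): hands the job in, once; it reports no verdict.
Trained networks look in the newest picture that a camera, given by its name, has taken for a name from the list of things; names that differ only in an ending like _2 or _b are one class to them, and where a whole thing is asked for, a point or a joint stands for the part that bears it (a point fixed in the world has none). Each returns a list of dicts, best first, with "score" (0 to 1); they miss things now and then, are a little off and sometimes report something else, mostly with a low value. They report only what shows in the picture. A call takes as long as a camera call. They do not tell look-alikes from the thing itself.
- spot_in(camera, name): "at" ([x, y, z] in m, in the coordinates of the camera as it stood for that picture, good to about 4 mm: the middle of the surface that is visible of it).
- pinpoint(camera, name): "at" ([x, y, z] in m, in the coordinates of the camera as it stood for that picture, good to about 4 mm: a listed point, or the origin of a listed thing).
The state is a dict: "time_s": time; "qpos": joint angles; "joint_velocities": joint speeds; "effort": joint torques, N m; "tool_pos": TCP position; "tool_rot": TCP orientation; "force": force on the tool from outside, world axes, zero at the start; "wrist_torque": the same for the moment, N m; "grip_width": finger opening in m.
Only numpy, scipy, OpenCV 4.12 (cv2) and the standard library are available. Lean on these libraries where they do the work, as an engineer would, in place of code of your own. Each camera call takes 0.05 s, during which the arm holds its last target.

TASK

A walnut offcut has been left inside the hollow base of the hoop stand, where fingers cannot reach; one of the base's two slots is stopped up inside and you cannot see which. Take the feeler blade by its grip, slide it gently into the slots to feel which one is open (never ram it where it jams), and with the blade push the offcut right out of the far side of the base. Then lay the blade down flat on the marble well clear of the stand, and lower the offcut into the yellow dish without dropping it in; leave the magnifier, bobbin case, tumbler and dish where they are.

Things in the scene. Friction and masses are not known exactly. Their poses are not given: they have to be found in the camera images.
- stand: Walnut hoop stand, fixed. Hollow base 94 (own x) x 96 (own y) x 44 mm high, open below; origin at the base's centre on the marble. Two slots in its +y face lead along -y into one bay, open on the -y face. Walls 10 mm; roof z 30 to 44 mm, from y -48 to +42 mm only. On the middle of the roof an upright hoop in the own x-z plane: 134 mm across, top at z 245 mm; small knob on its +y side.
- slot_near (a point): Centre of the mouth of the slot at own x -20 mm (robot's side) in the stand's +y face, 15 mm above the marble; axes as the stand's. Slot 34 mm wide, 30 mm high down to the marble. A hidden wooden tongue closes one of the two slots 26 mm in from the mouth: a blade jams there (it gives 1.5 N/mm for 8 mm, then is rigid). Which one differs each time.
- slot_far (a point): Same for the slot at own x +20 mm (away from the robot), alike in size. A 6 mm rib parts the two slots from their mouths to y +10 mm, where they join the bay. The slot without the tongue is clear right into the bay.
- bay_exit (a point): Centre of the bay's open end on the stand's -y face (y -48 mm), 15 mm above the marble; axes as the stand's. The bay is 74 mm wide and 30 mm high, with side walls and roof.
- offcut: Walnut offcut, a chunk 60 (own x) x 48 (own y) x 26 mm (z), about 50 g; origin at the centre of its underside. It starts lying in the stand's bay under the roof, near the middle line, its axes about as the stand's, spanning the inner ends of both slots. Pushed off-centre it turns as it slides.
- blade: Feeler blade, about 140 g: a wooden grip block 40 (own x) x 20 (own y) x 50 mm high standing upright, from whose front a flat steel strip 160 mm long, 26 mm wide and 5 mm thick runs along own +x, flush with the underside. Origin at the centre of the grip's underside; the whole lies flat on the marble at the start. Pinch the grip across its 20 mm from above.
- blade_tip (a point): Middle of the strip's front end, 180 mm along own +x from the blade's origin, 2.5 mm above its underside. Axes as the blade's.
- dish: Yellow ceramic dish, round, loose, 36 mm high, rim 160 mm across outside, flat inner floor about 110 mm across, 6 mm above the marble. Origin at the centre of its underside.
- tumbler: Empty glass tumbler, 72 mm across, 100 mm high, standing; bystander. Origin at the centre of its foot.
- magnifier: Stainless magnifier: round foot 90 mm across, a short arm 130 mm high with a horizontal 84 mm lens ring centred 68 mm to own +y; bystander. Origin at the centre of the foot's underside.
- bobbin_case: Flat hard plastic bobbin case 85 x 125 x 36 mm; bystander. Origin at the centre of its underside.
Mind the look-alikes: they are no part of the job. There is more than one size of the blade; the one meant has the size given above.

How it is judged:
By the outcome, as a careful person would: the job done as asked, in the order asked, and still so for the second after the job is handed in, with the robot touching nothing.
It also fails if it takes over 67 s, if anything falls off the work surface, if the arm or the gripper's body presses on something with over 40 N, if the wrist force passes 120 N, or if a joint passes its speed limit or range.

## Working session

There is one attempt and no reset: what is moved stays moved. The work goes in short steps, Python scripts to look and compute and a shell command to move; the robot and the scene stay as the last step left them, time stands still between calls to the robot, and variables do not carry over. Pictures are saved under pics/ and viewed, and the job is handed in when it is done.

```bash
ls; mkdir -p pics
python3 - <<'E'
from cell import *
import cv2
o=readout.get_obs(); print({k:o[k] for k in ('time_s','tool_pos','tool_rot','force','grip_width')}, env.grip_point_offset)
for n in ('scene','top','wrist'):
    im=read_camera(n); cv2.imwrite(f'pics/{n}0.png',im[:,:,::-1]); p=camera_params(n); print(n,p)
E
```

```text
pics
{'time_s': 0.0, 'tool_pos': array([ 0.25512151, -0.59725174,  0.22148395]), 'tool_rot': array([-86.24196703,  89.8929626 , 116.89390807]), 'force': array([0.60461813, 0.43595066, 0.10891072]), 'grip_width': 0.08689308873977777} 0.0187
scene {'fx': 480.72246074633813, 'fy': 480.72246074633813, 'cx': 290.001272554052, 'cy': 217.47567417067677, 'rvec': array([ 1.94443402,  1.4894324 , -0.58432551]), 'tvec': array([-0.19922131, -0.35507506,  1.54505111])}
top {'fx': 389.7014004294598, 'fy': 389.7014004294598, 'cx': 278.62182109746124, 'cy': 208.0427320096383, 'rvec': array([ 2.14781387, -2.12026705,  0.22234118]), 'tvec': array([0.03545746, 0.54811927, 0.90996912])}
wrist {'fx': 325.19226210127806, 'fy': 325.19226210127806, 'cx': 280.1630712979424, 'cy': 209.12416084380834, 'hand_eye': array([[-1.08636759e-03, -2.86358804e-01,  9.58121837e-01,
        -1.62178449e-01],
       [ 9.99999111e-01, -1.05216605e-03,  8.19383903e-04,
        -4.61330715e-04],
       [ 7.73465478e-04,  9.58121875e-01,  2.86359693e-01,
        -7.79414473e-02],
       [ 0.00000000e+00,  0.00000000e+00,  0.00000000e+00,
         1.00000000e+00]])}
```

View pics/scene0.png

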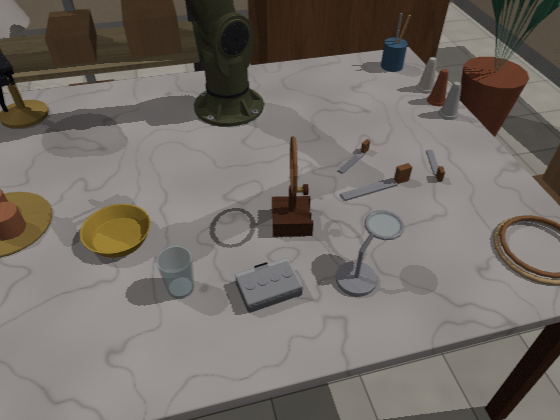

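View pics/top0.png

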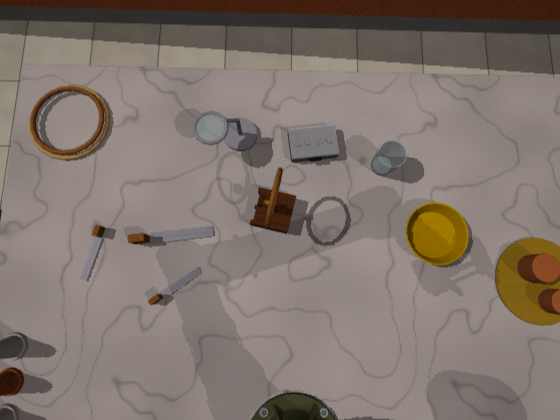

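View pics/wrist0.png

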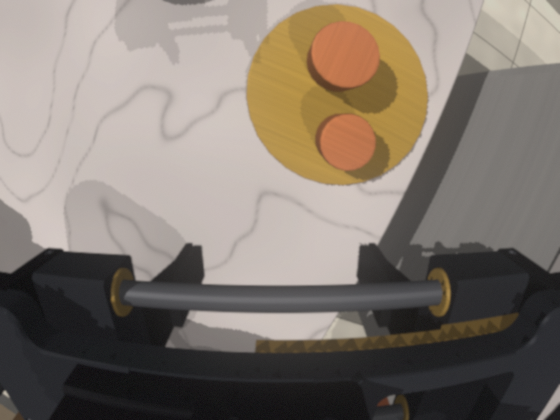

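```bash
cat > h.py <<'E'
from cell import *
import numpy as np, cv2
from scipy.spatial.transform import Rotation as R
def cam2w(n,p,obs=None):
    c=camera_params(n); p=np.asarray(p,float)
    if n=='wrist':
        o=obs or readout.get_obs()
        T=np.asarray(c['hand_eye']); q=T[:3,:3]@p+T[:3,3]
        return R.from_euler('xyz',o['tool_rot'],degrees=True).apply(q)+o['tool_pos']
    M=R.from_rotvec(c['rvec']).as_matrix(); return M.T@(p-c['tvec'])
def w2pix(n,P):
    c=camera_params(n); P=np.asarray(P,float)
    M=R.from_rotvec(c['rvec']).as_matrix(); q=M@P+c['tvec']
    return c['fx']*q[0]/q[2]+c['cx'],c['fy']*q[1]/q[2]+c['cy']
def ray_z(n,u,v,z,obs=None):
    c=camera_params(n)
    x=(u-c['cx'])/c['fx'];y=(v-c['cy'])/c['fy']
    if n=='wrist':
        r=np.hypot(x,y); d=np.array([np.sin(r)*x/r,np.sin(r)*y/r,np.cos(r)])
    else: d=np.array([x,y,1.])
    a=cam2w(n,[0,0,0],obs); b=cam2w(n,d,obs); 
    return a+(b-a)*(z-a[2])/(b-a)[2]
def st():
    o=readout.get_obs(); print('t',round(o['time_s'],2),'pos',o['tool_pos'].round(4),'rot',o['tool_rot'].round(2),'F',o['force'].round(2),'w',round(o['grip_width'],4)); return o
E
python3 - <<'E'
from h import *
for n in ('top','scene'):
    read_camera(n)
    for t in ['stand','slot_near','slot_far','bay_exit','blade','blade_tip','dish','tumbler','magnifier','bobbin_case','offcut']:
        for r in pinpoint(n,t)[:4]:
            print(n,t,round(r['score'],2),cam2w(n,r['at']).round(3))
print(readout.get_obs()['time_s'])
E
```

```text
top stand 0.66 [0.546 0.056 0.002]
top stand 0.28 [0.538 0.112 0.017]
top slot_near 0.88 [0.539 0.11  0.013]
top slot_far 0.67 [0.576 0.1   0.016]
top bay_exit 0.94 [0.541 0.01  0.014]
top blade 0.88 [0.472 0.388 0.001]
top blade 0.62 [ 0.489  0.494 -0.   ]
top blade_tip 0.87 [ 0.399  0.239 -0.   ]
top blade_tip 0.76 [ 0.496  0.21  -0.   ]
top blade_tip 0.76 [0.367 0.523 0.003]
top blade_tip 0.28 [0.542 0.111 0.015]
top dish 0.87 [ 0.494 -0.35   0.002]
top dish 0.26 [ 0.68  -0.234  0.002]
top tumbler 0.57 [ 0.68  -0.231  0.001]
top magnifier 0.59 [ 0.756  0.145 -0.002]
top bobbin_case 0.7 [0.472 0.389 0.003]
top bobbin_case 0.57 [ 0.732 -0.048  0.002]
top offcut 0.69 [0.576 0.101 0.014]
scene stand 0.72 [0.55  0.06  0.004]
scene slot_near 0.61 [0.539 0.105 0.014]
scene slot_far 0.81 [0.574 0.1   0.017]
scene bay_exit 0.56 [0.532 0.013 0.018]
scene blade 0.82 [0.468 0.39  0.008]
scene blade 0.78 [0.321 0.34  0.001]
scene blade 0.59 [0.485 0.494 0.005]
scene blade_tip 0.81 [0.366 0.523 0.005]
scene blade_tip 0.58 [0.493 0.206 0.006]
scene blade_tip 0.49 [0.397 0.238 0.004]
scene dish 0.85 [ 0.494 -0.357 -0.   ]
scene tumbler 0.55 [ 0.677 -0.226  0.004]
scene magnifier 0.87 [0.75  0.152 0.004]
scene bobbin_case 0.78 [ 0.731 -0.046  0.004]
1.35
```

Run:
```python
from h import *
im=cv2.imread('pics/top0.png')
c=im[155:315,75:325]; cv2.imwrite('pics/topcrop.png',cv2.resize(c,(800,512),interpolation=cv2.INTER_CUBIC))
im=cv2.imread('pics/scene0.png')
c=im[120:250,250:450]; cv2.imwrite('pics/scenecrop.png',cv2.resize(c,(800,520),interpolation=cv2.INTER_CUBIC))
```

```text
(no output)
```

View pics/topcrop.png

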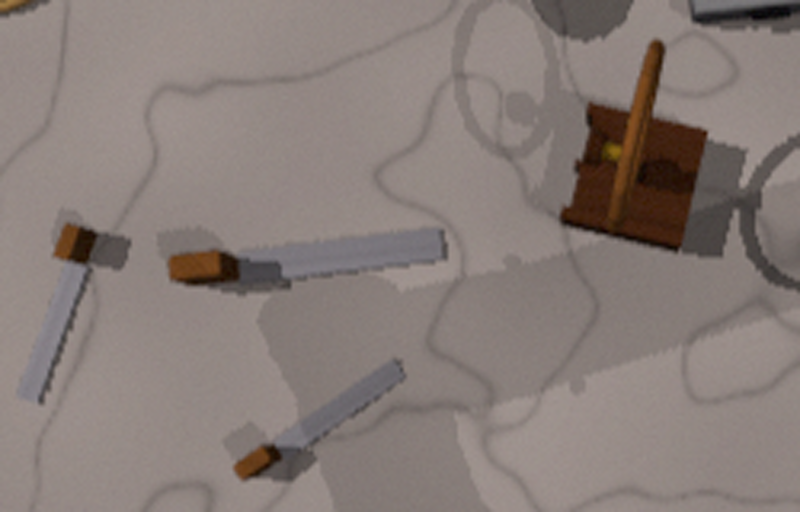

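View pics/scenecrop.png

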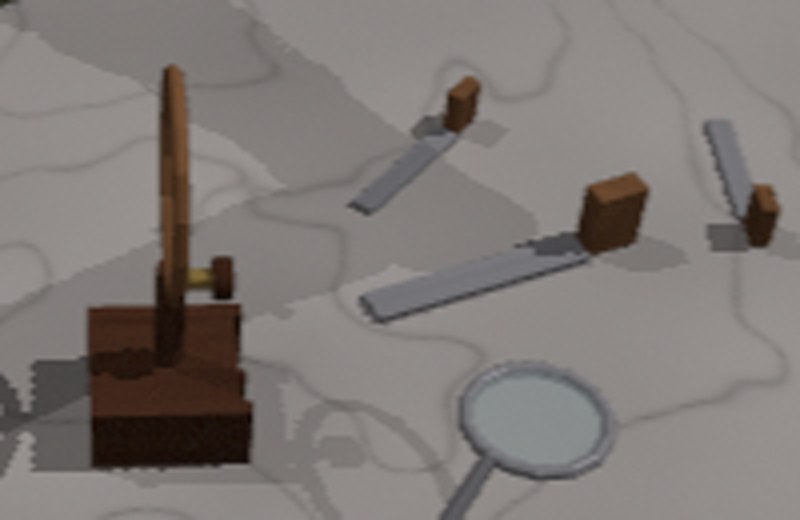

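Run:
```python
from h import *
f=lambda u,v,z: ray_z('top',75+u/3.2-.3,155+v/3.2-.3,z)
for nm,u,v,z in [('roof-y+x',706,131,.044),('roof-y-x',681,249,.044),('+y-x',562,218,.044),('+y+x',588,103,.044),('tip a',441,229,.005),('tip b',446,258,.005),('strip a',285,246,.005),('strip b',285,277,.005),('grip bl',170,258,.05),('grip fl',225,252,.05),('grip br',176,283,.05),('grip fr',232,276,.05)]:
    print(nm,f(u,v,z)[:2].round(4))
o=st(); M=R.from_euler('xyz',o['tool_rot'],degrees=True).as_matrix(); print(M.round(2)); print(o['qpos'].round(1))
```

```text
roof-y+x [0.581 0.001]
roof-y-x [0.4881 0.0199]
+y-x [0.5108 0.1116]
+y+x [0.602  0.0935]
tip a [0.5063 0.2097]
tip b [0.4832 0.2048]
strip a [0.491  0.3324]
strip b [0.4664 0.3308]
grip bl [0.4753 0.4056]
grip fl [0.4804 0.3648]
grip br [0.4565 0.3996]
grip fr [0.4623 0.3583]
t 1.35 pos [ 0.2554 -0.5978  0.2226] rot [ 58.14  89.99 -98.72] F [0.12 0.36 0.23] w 0.0868
[[-0.    0.39 -0.92]
 [-0.   -0.92 -0.39]
 [-1.    0.    0.  ]]
[67.7 18.4 -4.  83.1  1.3 78.5 -3.3]
```

```bash
python3 -m pendant '{"xyz":[[0.032,0.05,0.014],[0.032,0.05,0.014],[0.032,0.05,0.014],[0.032,0.05,0.014],[0.032,0.05,0.014],[0.032,0.05,0.014],[0.032,0.05,0.014],[0,0.062,0],[0,0.062,0],[0,0.062,0]],"turn":[0.1,0.1,0.1,0.1,0.1,0.1,0.1,0.1,0.1,0.1]}' 1 50
```

```text
time_s: 2.6
tool_pos: [0.4806, -0.0543, 0.3232]
tool_rot: [62.5, 89.6, -35.7]
force: [0.6, -0.1, 0.3]
grip_width: 0.087
```

```bash
python3 -m pendant '{"xyz":[[-0.001,0.061,0],[-0.001,0.061,0],[-0.001,0.061,0],[-0.001,0.06,0],[-0.001,0.05,-0.035],[-0.001,0.05,-0.035],[-0.001,0.05,-0.035],[-0.001,0.047,-0.04],[0,0,-0.03],[0,0,0]],"turn":[0.034,0.034,0.034,0.034,0.034,0.034,0.034,0.034,0,0]}' 1 50
python3 - <<'E'
from h import *
o=st(); im=read_camera('wrist'); cv2.imwrite('pics/w1.png',im[:,:,::-1])
for t in ('blade','blade_tip'):
    for r in pinpoint('wrist',t)[:3]: print(t,round(r['score'],2),cam2w('wrist',r['at'],o).round(4))
E
```

```text
time_s: 3.85
tool_pos: [0.4696, 0.4028, 0.1467]
tool_rot: [82.7, 89.1, 0.8]
force: [0.2, 0.5, 1.2]
grip_width: 0.0871
t 3.85 pos [0.4696 0.4028 0.1467] rot [82.72 89.05  0.83] F [0.15 0.46 1.17] w 0.0871
blade 0.88 [ 0.4681  0.3808 -0.0009]
blade 0.86 [0.3253 0.3389 0.002 ]
blade 0.74 [ 0.4908  0.4894 -0.0012]
blade_tip 0.67 [0.3956 0.2364 0.0059]
blade_tip 0.56 [0.369  0.5234 0.0032]
```

View pics/w1.png

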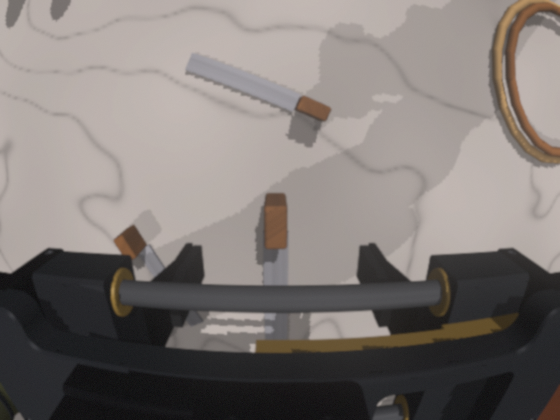

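Run:
```python
from h import *
o=st()
for u,v,z in [(265,248,.05),(287,248,.05),(264,207,.05),(286,206,.05),(265,194,0),(286,193,0),(264,325,.005),(288,325,.005),(265,260,.005),(288,260,.005)]: print(u,v,ray_z('wrist',u,v,z,o)[:2].round(4))
im=read_camera('wrist')[180:350,200:360]; cv2.imwrite('pics/w1c.png',cv2.resize(im,None,fx=3.5,fy=3.5)[:,:,::-1])
```

```text
t 4.0 pos [0.4716 0.404  0.1508] rot [92.74 88.69 10.76] F [0.66 0.89 0.09] w 0.0869
265 248 [0.4647 0.3672]
287 248 [0.4839 0.3697]
264 207 [0.4592 0.4044]
286 206 [0.4774 0.4077]
265 194 [0.4591 0.4032]
286 193 [0.4796 0.407 ]
264 325 [0.4767 0.2495]
288 325 [0.5044 0.2529]
265 260 [0.4678 0.334 ]
288 260 [0.4917 0.3371]
```

View pics/w1c.png

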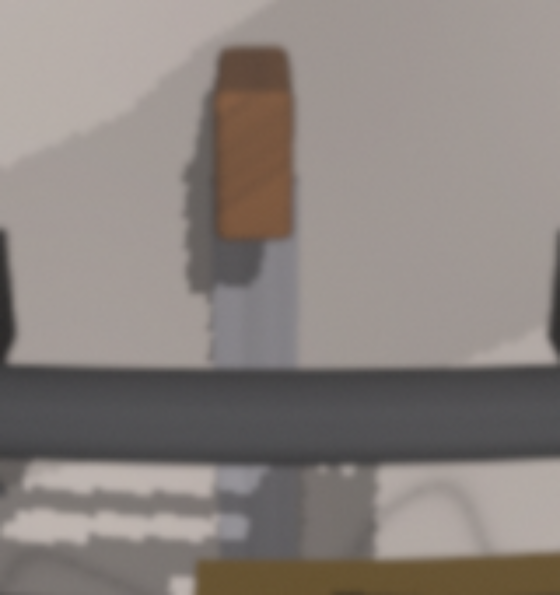

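```bash
python3 -m pendant '{"xyz":[[0,-0.017,-0.045],[0,0,-0.045],[0,0,-0.035],[0,0,-0.005],[0,0,0]],"turn":[0,0,0,0,0]}' 1 50
python3 - <<'E'
from h import *
for i in range(4):o=st();read_camera('wrist')
E
```

```text
time_s: 4.68
tool_pos: [0.481, 0.3865, 0.0293]
tool_rot: [98.1, 87.5, 15.6]
force: [0.2, -0.3, 0.0]
grip_width: 0.0872
t 4.67 pos [0.481  0.3865 0.0293] rot [98.14 87.55 15.6 ] F [ 0.16 -0.31  0.01] w 0.0872
t 4.72 pos [0.4811 0.3866 0.0295] rot [98.07 87.52 15.53] F [ 0.12 -0.33 -0.51] w 0.0873
t 4.78 pos [0.4811 0.3868 0.0296] rot [98.33 87.51 15.8 ] F [ 0.11 -0.35  0.42] w 0.087
t 4.83 pos [0.4809 0.3869 0.0294] rot [98.41 87.52 15.9 ] F [ 1.34  0.45 -0.52] w 0.087
```

```bash
cat >> h.py <<'E'
def axes(o=None):
    o=o or readout.get_obs(); M=R.from_euler('xyz',o['tool_rot'],degrees=True).as_matrix()
    print('z yaw',np.degrees(np.arctan2(M[1,2],M[0,2])).round(2),'x ax',M[:,0].round(4),'y ax',M[:,1].round(4),'z ax',M[:,2].round(4)); return M
E
python3 - <<'E'
from h import *
o=st();axes(o);print(o['qpos'].round(1))
E
```

```text
t 4.88 pos [0.4807 0.3868 0.0292] rot [98.16 87.54 15.66] F [ 0.78 -0.66 -0.05] w 0.0873
z yaw -82.49 x ax [ 0.0414  0.0116 -0.9991] y ax [0.9906 0.1304 0.0425] z ax [ 0.1307 -0.9914 -0.0061]
[ -2.4  31.2 -49.8 100.3  28.9  59.4 -55. ]
```

```bash
python3 -m pendant '{"xyz":[[-0.009,0,-0.006],[0,0,-0.006]],"turn":[0,0]}' 1 50
python3 - <<'E'
from h import *
o=st();axes(o);print(o['qpos'].round(1))
E
```

```text
time_s: 5.12
tool_pos: [0.4715, 0.3878, 0.0183]
tool_rot: [99.3, 87.4, 16.9]
force: [-0.1, -1.0, -0.5]
grip_width: 0.087
t 5.12 pos [0.4715 0.3878 0.0183] rot [99.34 87.39 16.86] F [-0.13 -0.98 -0.49] w 0.087
z yaw -82.47 x ax [ 0.0435  0.0132 -0.999 ] y ax [0.9904 0.1305 0.0449] z ax [ 0.131  -0.9914 -0.0074]
[ -2.9  31.3 -49.6 101.8  29.4  57.9 -56.1]
```

```bash
python3 -m pendant '{"xyz":[[0,-0.001,-0.003],[0,0,0],[0,0,0],[0,0,0],[0,0,0],[0,0,0]],"turn":[0,0,0,0,0,0]}' 0 50
python3 - <<'E'
from h import *
o=st();axes(o)
im=read_camera('wrist');cv2.imwrite('pics/w2.png',im[:,:,::-1])
E
```

```text
time_s: 5.88
tool_pos: [0.4715, 0.3865, 0.0145]
tool_rot: [99.1, 87.4, 16.6]
force: [0.1, 0.4, -0.5]
grip_width: 0.0347
t 5.88 pos [0.4715 0.3865 0.0145] rot [99.05 87.43 16.57] F [ 0.14  0.38 -0.53] w 0.0347
z yaw -82.47 x ax [ 0.043   0.0128 -0.999 ] y ax [0.9904 0.1306 0.0443] z ax [ 0.131  -0.9914 -0.0071]
```

View pics/w2.png

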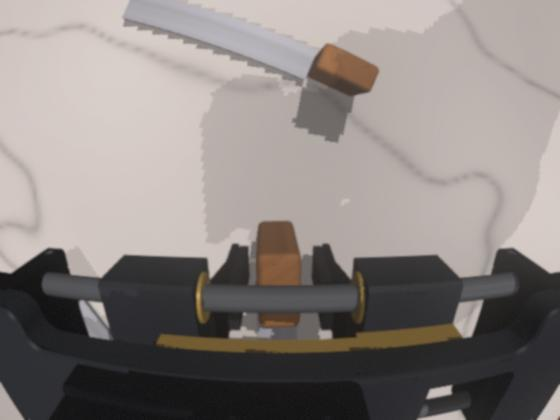

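Still closing.

```bash
python3 -m pendant '{"xyz":[[0,0,0],[0,0,0],[0,0,0],[0,0,0]],"turn":[0,0,0,0]}' 0 50
python3 -m pendant '{"xyz":[[0,0,0.006],[0,0,0.004],[0,0,0]],"turn":[0,0,0]}' 0 50
python3 - <<'E'
from h import *
o=st();axes(o)
im=read_camera('wrist');cv2.imwrite('pics/w2.png',im[:,:,::-1])
im=read_camera('scene');cv2.imwrite('pics/s2.png',cv2.resize(im[60:280,200:480,::-1],None,fx=2.8,fy=2.8))
for t in ('blade_tip','blade'):
  for r in pinpoint('scene',t)[:3]: print(t,round(r['score'],2),cam2w('scene',r['at']).round(4))
E
```

```text
time_s: 6.42
tool_pos: [0.4713, 0.3865, 0.0145]
tool_rot: [99.0, 87.4, 16.5]
force: [0.5, -0.0, 0.4]
grip_width: 0.0194
time_s: 6.8
tool_pos: [0.4712, 0.3863, 0.0249]
tool_rot: [98.8, 87.5, 16.3]
force: [0.4, 0.1, -1.9]
grip_width: 0.0198
t 6.8 pos [0.4712 0.3863 0.0249] rot [98.78 87.47 16.29] F [ 0.45  0.12 -1.88] w 0.0198
z yaw -82.47 x ax [ 0.0423  0.0124 -0.999 ] y ax [0.9905 0.1306 0.0436] z ax [ 0.131  -0.9914 -0.0067]
blade_tip 0.85 [0.4949 0.2089 0.0138]
blade_tip 0.81 [0.3985 0.2358 0.0045]
blade 0.74 [0.4714 0.3915 0.014 ]
blade 0.64 [0.4887 0.4925 0.0043]
```

View pics/s2.png

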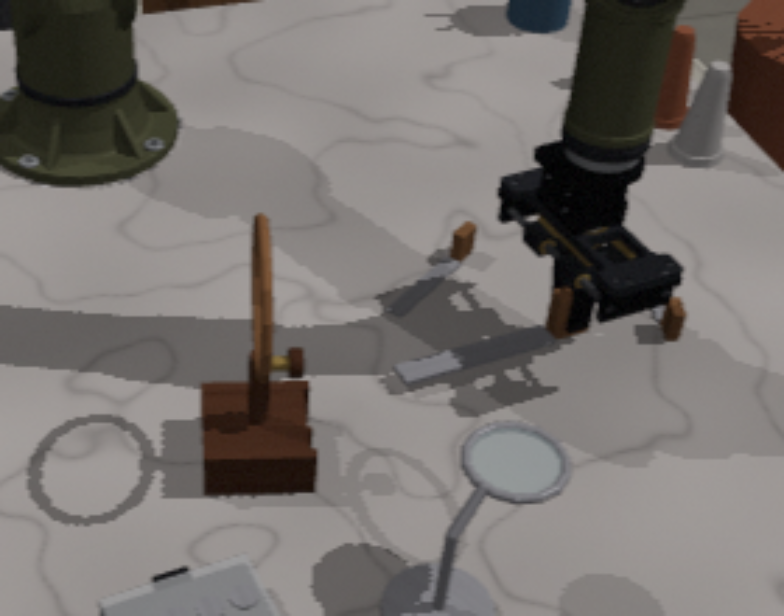

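```bash
python3 -m pendant '{"xyz":[[0.02,-0.0135,0],[0.022,-0.0155,0],[0.022,-0.0155,0],[0.022,-0.0155,0],[0.02,-0.018,0],[0,0,0]],"turn":[-0.07,-0.07,-0.07,-0.07,-0.06,0]}' 0 50
python3 - <<'E'
from h import *
o=st();M=axes(o); print('tip',(o['tool_pos']+0.18*M[:,2]).round(4))
for n in('top','scene'):
  im=read_camera(n);cv2.imwrite(f'pics/{n}3.png',im[:,:,::-1])
  for t in ('blade_tip','slot_near','slot_far','stand','bay_exit'):
    for r in pinpoint(n,t)[:3]: print(n,t,round(r['score'],2),cam2w(n,r['at']).round(4))
im=cv2.imread('pics/top3.png')[90:290,160:410];cv2.imwrite('pics/top3c.png',cv2.resize(im,None,fx=3.2,fy=3,interpolation=2))
E
```

```text
time_s: 7.75
tool_pos: [0.5877, 0.2977, 0.0236]
tool_rot: [95.6, 87.4, -8.1]
force: [0.3, -0.7, -1.9]
grip_width: 0.0198
t 7.75 pos [0.5877 0.2977 0.0236] rot [95.58 87.41 -8.14] F [ 0.31 -0.71 -1.87] w 0.0198
z yaw -103.72 x ax [ 0.0447 -0.0064 -0.999 ] y ax [ 0.9705 -0.2371  0.045 ] z ax [-0.2371 -0.9715 -0.0044]
tip [0.545  0.1228 0.0228]
top blade_tip 0.9 [0.3678 0.5205 0.0058]
top blade_tip 0.76 [0.5442 0.1198 0.0096]
top blade_tip 0.72 [ 0.3976  0.2406 -0.0022]
top slot_near 0.78 [0.537  0.1107 0.0152]
top slot_far 0.87 [0.5761 0.0985 0.0158]
top slot_far 0.71 [0.5418 0.0096 0.0151]
top stand 0.92 [0.5468 0.053  0.0008]
scene blade_tip 0.81 [0.3683 0.524  0.0069]
scene blade_tip 0.78 [0.5445 0.1297 0.0141]
scene blade_tip 0.6 [0.3957 0.2374 0.0013]
scene slot_near 0.72 [0.5381 0.1043 0.0171]
scene slot_near 0.17 [0.5442 0.1303 0.0135]
scene slot_far 0.66 [0.5728 0.1039 0.0185]
scene slot_far 0.46 [0.5473 0.0618 0.0055]
scene stand 0.98 [0.5499 0.0602 0.0047]
scene stand 0.25 [0.5332 0.0117 0.0179]
scene bay_exit 0.78 [0.5318 0.0113 0.0172]
```

View pics/top3c.png

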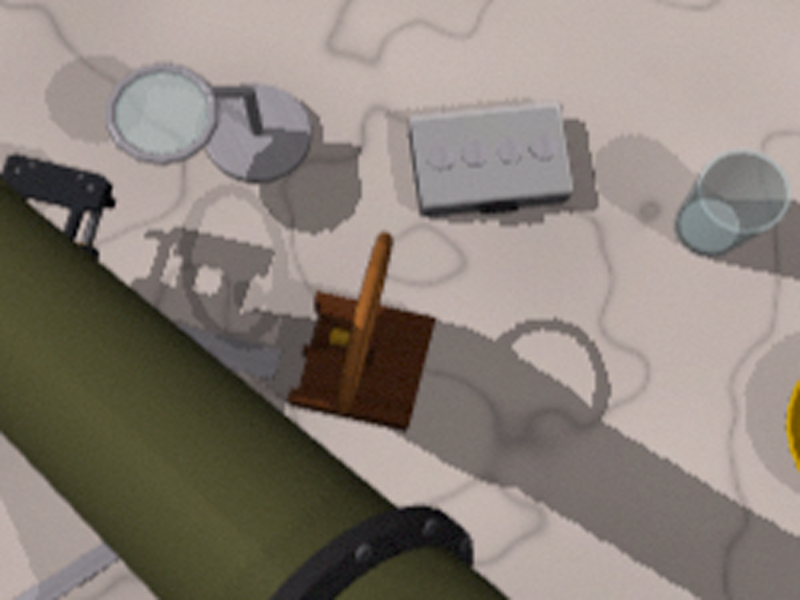

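```bash
python3 -m pendant '{"xyz":[[-0.0103,0.002,-0.005],[0,0,0]],"turn":[0.03,0]}' 0 50
python3 - <<'E'
from h import *
print('lens edge',ray_z('top',211,144.3,.13).round(3),'left/right',ray_z('top',160+108/3.2,90+112/3,.13).round(3),ray_z('top',160+216/3.2,90+112/3,.13).round(3),ray_z('top',160+163/3.2,90+64/3,.13).round(3))
for z in (.08,.1,.13): print('grip corner',z,ray_z('top',195.3,155,z).round(3), ray_z('top',160+5/3.2,90+155/3,z).round(3))
C=np.array([.546,.057]);a=np.radians(-12);X=np.array([np.cos(a),np.sin(a)]);Y=np.array([-np.sin(a),np.cos(a)])
o=st();M=axes(o);t=o['tool_pos']+0.18*M[:,2]
for p in (o['tool_pos'],t): print((p[:2]-C)@X,(p[:2]-C)@Y,p[2])
im=read_camera('scene');cv2.imwrite('pics/s4.png',cv2.resize(im[100:260,240:460,::-1],None,fx=3.6,fy=3.6,interpolation=2))
E
```

```text
time_s: 8.6
tool_pos: [0.5726, 0.3043, 0.0185]
tool_rot: [97.4, 87.5, -3.9]
force: [-0.0, -0.2, -1.7]
grip_width: 0.02
lens edge [0.681 0.203 0.13 ] left/right [0.721 0.245 0.13 ] [0.723 0.166 0.13 ] [0.762 0.206 0.13 ]
grip corner 0.08 [0.671 0.248 0.08 ] [0.703 0.332 0.08 ]
grip corner 0.1 [0.664 0.244 0.1  ] [0.696 0.326 0.1  ]
grip corner 0.13 [0.654 0.238 0.13 ] [0.685 0.317 0.13 ]
t 8.6 pos [0.5726 0.3043 0.0185] rot [97.45 87.51 -3.94] F [-0.03 -0.19 -1.73] w 0.02
z yaw -101.39 x ax [ 0.0433 -0.003  -0.9991] y ax [ 0.9794 -0.1975  0.043 ] z ax [-0.1974 -0.9803 -0.0056]
-0.025442862133808367 0.24741589278923373 0.01848315776809276
-0.023519144156382125 0.06742902175164352 0.017470456804727696
```

View pics/s4.png

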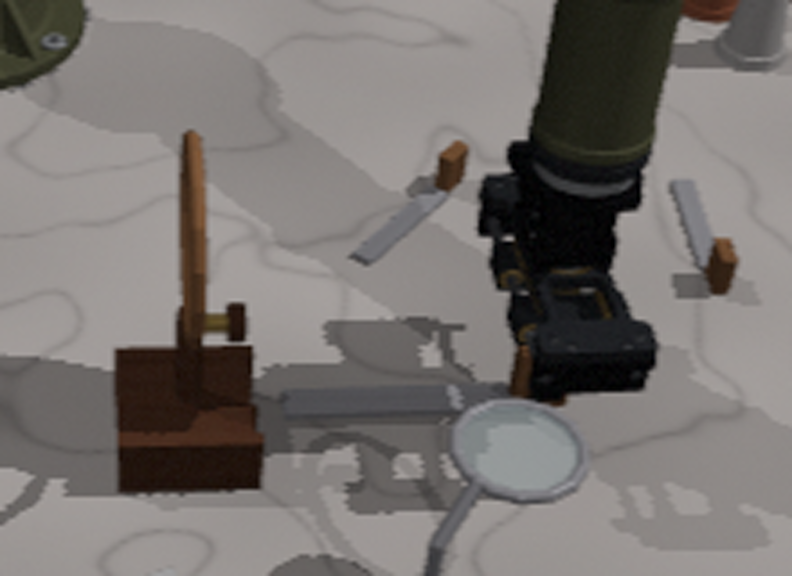

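```bash
cat >> h.py <<'E'
C=np.array([.546,.057]);a=np.radians(-12);X=np.array([np.cos(a),np.sin(a)]);Y=np.array([-np.sin(a),np.cos(a)])
def tip():
    o=st();M=axes(o);t=o['tool_pos']+0.18*M[:,2]
    for n,p in (('tcp',o['tool_pos']),('tip',t)): print(n,'own x %.1f y %.1f z %.1f mm'%((p[:2]-C)@X*1e3,(p[:2]-C)@Y*1e3,p[2]*1e3))
    print('F own x %.2f y %.2f'%(o['force'][:2]@X,o['force'][:2]@Y))
E
python3 -m pendant '{"xyz":[[0.004,-0.001,-0.002],[-0.0017,-0.008,0],[-0.0017,-0.008,0]],"turn":[0,0,0]}' 0 50; python3 -c "
from h import *
tip()"
```

```text
time_s: 9.02
tool_pos: [0.5748, 0.2864, 0.0169]
tool_rot: [98.2, 87.4, -3.2]
force: [0.0, -0.4, -1.5]
grip_width: 0.0199
t 9.03 pos [0.5748 0.2864 0.0169] rot [98.2  87.41 -3.25] F [ 0.   -0.43 -1.51] w 0.0199
z yaw -101.44 x ax [ 0.0451 -0.0026 -0.999 ] y ax [ 0.9791 -0.1984  0.0448] z ax [-0.1983 -0.9801 -0.0064]
tcp own x -19.5 y 230.4 z 16.9 mm
tip own x -17.7 y 50.4 z 15.7 mm
F own x 0.09 y -0.42
```

```bash
python3 -m pendant '{"xyz":[[-0.0035,-0.0075,0],[-0.0015,-0.007,0],[0,0,0]],"turn":[-0.008,0,0]}' 0 50; python3 -c "
from h import *
tip()
im=read_camera('top');cv2.imwrite('pics/t5.png',cv2.resize(im[150:260,200:320,::-1],None,fx=5,fy=5,interpolation=2))
im=read_camera('scene');cv2.imwrite('pics/s5.png',cv2.resize(im[140:260,240:400,::-1],None,fx=5,fy=5,interpolation=2))
"
```

```text
time_s: 9.4
tool_pos: [0.5698, 0.2687, 0.017]
tool_rot: [96.5, 87.4, -5.6]
force: [0.3, -0.5, -0.9]
grip_width: 0.0195
t 9.4 pos [0.5698 0.2687 0.017 ] rot [96.48 87.39 -5.6 ] F [ 0.31 -0.45 -0.88] w 0.0195
z yaw -102.06 x ax [ 0.0453 -0.0044 -0.999 ] y ax [ 0.9769 -0.209   0.0452] z ax [-0.209  -0.9779 -0.0051]
tcp own x -20.8 y 212.0 z 17.0 mm
tip own x -21.0 y 32.0 z 16.0 mm
F own x 0.39 y -0.38
```

View pics/t5.png

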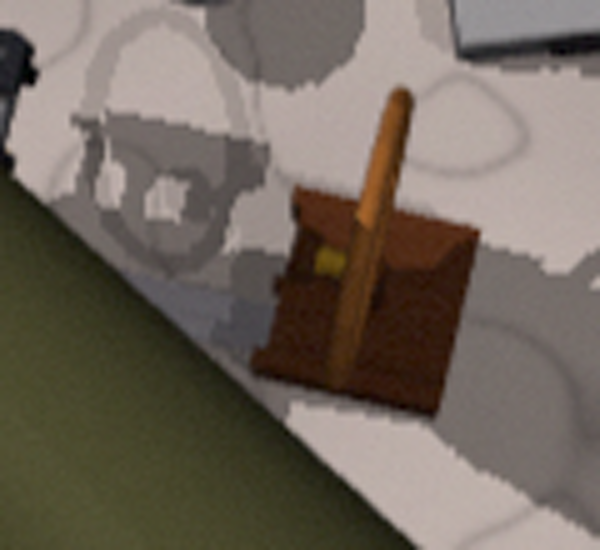

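View pics/s5.png

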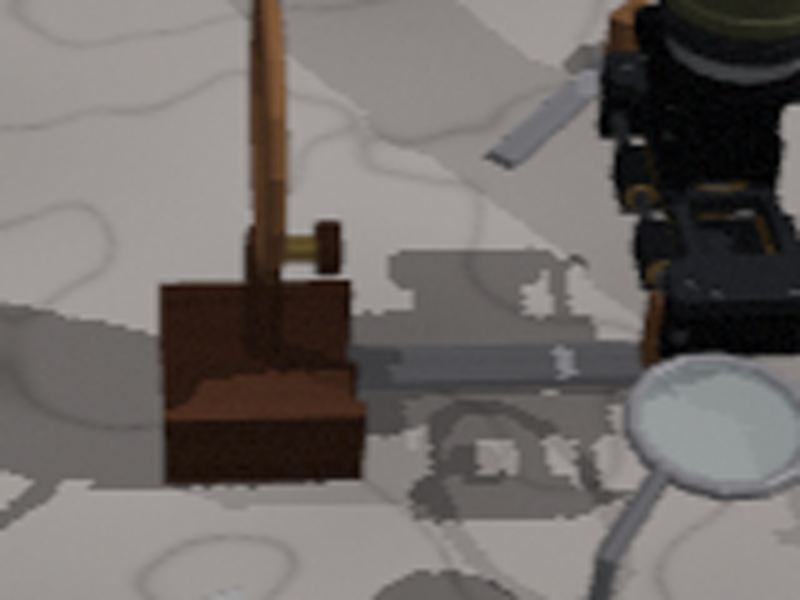

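```bash
python3 -m pendant '{"xyz":[[-0.0012,-0.0058,0],[-0.0012,-0.0058,0],[0,0,0]],"turn":[0,0,0]}' 0 50; python3 -c "
from h import *
tip()
"
```

```text
time_s: 9.88
tool_pos: [0.5671, 0.2582, 0.0171]
tool_rot: [98.3, 87.4, -3.6]
force: [0.6, -0.1, -1.4]
grip_width: 0.0197
t 9.88 pos [0.5671 0.2582 0.0171] rot [98.33 87.39 -3.64] F [ 0.59 -0.14 -1.42] w 0.0197
z yaw -101.95 x ax [ 0.0455 -0.0029 -0.999 ] y ax [ 0.9773 -0.2072  0.0451] z ax [-0.2071 -0.9783 -0.0066]
tcp own x -21.2 y 201.2 z 17.1 mm
tip own x -21.1 y 21.2 z 15.9 mm
F own x 0.61 y -0.01
```

```bash
python3 -m pendant '{"xyz":[[-0.0008,-0.004,0],[0,0,0]],"turn":[0,0]}' 0 50; python3 -c "
from h import *
tip()
"
```

```text
time_s: 10.12
tool_pos: [0.5666, 0.2564, 0.0179]
tool_rot: [103.1, 87.3, 1.2]
force: [0.0, 2.4, -1.2]
grip_width: 0.0196
t 10.12 pos [0.5666 0.2564 0.0179] rot [103.14  87.3    1.23] F [ 0.01  2.36 -1.18] w 0.0196
z yaw -101.9 x ax [ 0.0472  0.001  -0.9989] y ax [ 0.9774 -0.2065  0.046 ] z ax [-0.2062 -0.9785 -0.0107]
tcp own x -21.3 y 199.4 z 17.9 mm
tip own x -21.0 y 19.4 z 15.9 mm
F own x -0.48 y 2.31
```

```bash
python3 -m pendant '{"xyz":[[-0.0006,-0.003,0],[0,0,0]],"turn":[0,0]}' 0 50; python3 -c "
from h import *
tip()
"
```

```text
time_s: 10.38
tool_pos: [0.5662, 0.2557, 0.0186]
tool_rot: [107.1, 87.2, 5.3]
force: [0.5, 2.9, -1.7]
grip_width: 0.0196
t 10.38 pos [0.5662 0.2557 0.0186] rot [107.13  87.2    5.29] F [ 0.54  2.91 -1.66] w 0.0196
z yaw -101.82 x ax [ 0.0487  0.0045 -0.9988] y ax [ 0.9776 -0.2053  0.0467] z ax [-0.2048 -0.9787 -0.0144]
tcp own x -21.6 y 198.6 z 18.6 mm
tip own x -21.0 y 18.6 z 16.0 mm
F own x -0.08 y 2.96
```

```bash
python3 -m pendant '{"xyz":[[0.002,0.008,0],[0.005,0.025,0],[0.007,0.036,0]],"turn":[0,0,0]}' 0 50
python3 - <<'E'
from h import *
tip(); print(readout.get_obs()['qpos'].round(1))
im=read_camera('scene');cv2.imwrite('pics/s6.png',cv2.resize(im[130:290,280:450,::-1],(780,734),interpolation=2)[:600])
im=cv2.imread('pics/scene0.png');cv2.imwrite('pics/s0m.png',cv2.resize(im[125:300,260:420],(720,600)[0:2] if 0 else (549,600),interpolation=2))
# ray in plane own x=0 
def ray_plane(n,u,v):
    c=camera_params(n);d=np.array([(u-c['cx'])/c['fx'],(v-c['cy'])/c['fy'],1.]);a_=cam2w(n,[0,0,0]);b=cam2w(n,d)-a_
    s=((C-a_[:2])@X)/(b[:2]@X);p=a_+s*b;return (p[:2]-C)@Y*1e3,p[2]*1e3
for nm,u,v in [('knob out top',342,222),('knob out bot',342,272),('knob in top',316,222),('stem l',246,230),('stem r',287,260),('roof back?',350,283)]: print(nm,np.round(ray_plane('scene',240+u/5-.4,140+v/5-.4),1))
E
```

```text
time_s: 10.75
tool_pos: [0.5814, 0.3183, 0.0169]
tool_rot: [94.5, 87.3, -7.8]
force: [1.4, -0.2, -0.2]
grip_width: 0.019
t 10.75 pos [0.5814 0.3183 0.0169] rot [94.46 87.32 -7.76] F [ 1.38 -0.16 -0.21] w 0.019
z yaw -102.22 x ax [ 0.0464 -0.0063 -0.9989] y ax [ 0.9762 -0.2116  0.0467] z ax [-0.2116 -0.9773 -0.0036]
tcp own x -19.7 y 263.0 z 16.9 mm
tip own x -20.4 y 83.0 z 16.3 mm
F own x 1.39 y 0.13
[  0.2  34.9 -42.5  93.9  28.6  60.2 -63.4]
knob out top [ 36.5 126.3]
knob out bot [37.9 95. ]
knob in top [ 24.5 126.7]
stem l [ -7.6 122.9]
stem r [ 11.9 103.5]
roof back? [42.1 87.8]
```

View pics/s6.png

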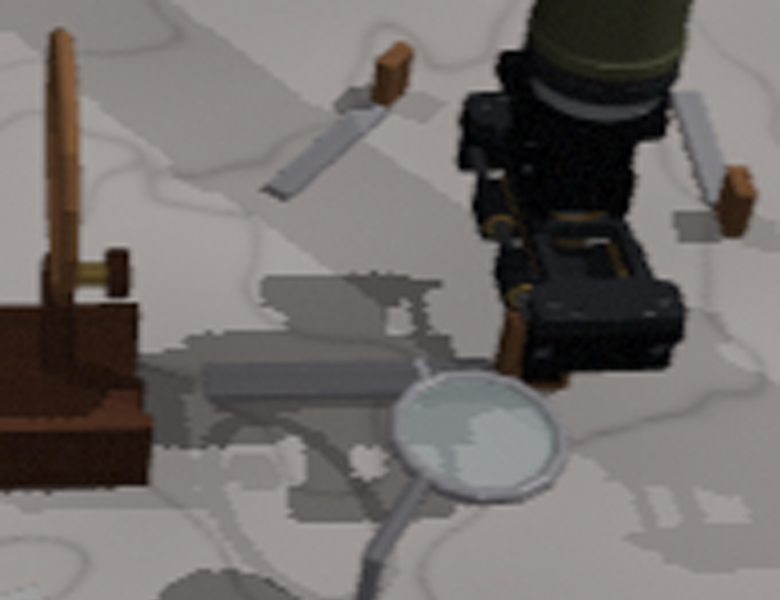

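View pics/s0m.png

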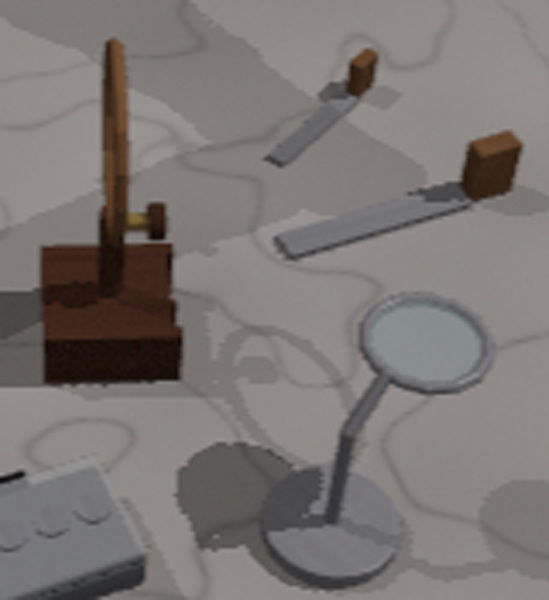

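Run:
```python
from h import *
def ray(n,u,v):
    c=camera_params(n);d=np.array([(u-c['cx'])/c['fx'],(v-c['cy'])/c['fy'],1.]);a_=cam2w(n,[0,0,0]);b=cam2w(n,d)-a_;return a_,b/np.linalg.norm(b)
def tri(p,q):
    a1,b1=ray('top',*p);a2,b2=ray('scene',*q)
    A=np.stack([b1,-b2],1);s=np.linalg.lstsq(A,a2-a1,rcond=None)[0];m=(a1+s[0]*b1+a2+s[1]*b2)/2;return m,np.linalg.norm(a1+s[0]*b1-a2-s[1]*b2)
def own(p): return ((p[:2]-C)@X*1e3).round(1),((p[:2]-C)@Y*1e3).round(1),(p[2]*1e3).round(1)
# fit ellipse by colour? use manual extremes
# scene0 crop: x 260+u*160/549, y 125+v*175/600
k=160/549
sc=lambda u,v:(260+u*k-.4,125+v*175/600-.4)
m,e=tri((160+162.5/3.2-.4,90+113.5/3-.4),sc(425,341));print('lens c',m.round(4),e,own(m))
# scene/gripper
def rx(u,v,x0):
    a_,b=ray('scene',280+u*170/780-.4,130+v*160/734-.4); s=(x0-(a_[:2]-C)@X)/(b[:2]@X); return own(a_+s*b)
for u,v in [(525,377),(668,368),(530,322),(676,312),(532,290),(600,372),(600,318),(600,283)]: print(u,v,rx(u,v,.0753-.004))
```

```text
lens c [0.7209 0.2059 0.1334] 0.0012342835020093899 (np.float64(140.1), np.float64(182.0), np.float64(133.4))
525 377 (np.float64(71.3), np.float64(226.1), np.float64(99.4))
668 368 (np.float64(71.3), np.float64(296.9), np.float64(102.8))
530 322 (np.float64(71.3), np.float64(221.9), np.float64(136.8))
676 312 (np.float64(71.3), np.float64(292.2), np.float64(140.7))
532 290 (np.float64(71.3), np.float64(219.1), np.float64(157.7))
600 372 (np.float64(71.3), np.float64(263.1), np.float64(101.4))
600 318 (np.float64(71.3), np.float64(255.7), np.float64(138.2))
600 283 (np.float64(71.3), np.float64(251.0), np.float64(161.1))
```

Run:
```python
import numpy as np
L=np.array([140.,182.]);r=42
def clear(tx,ty,th):
    # blade dir (sin th,-cos th)
    j=np.array([np.cos(th),np.sin(th)]);n=np.array([-np.sin(th),np.cos(th)])
    d=L-np.array([tx,ty])+5.4*j   # body shifted -5.4 along jaw
    u,v=d@j,d@n
    return np.hypot(max(abs(u)-95,0),max(abs(v)-37.5,0))-r
for m in (0.5,1.5):
  print('margin',m)
  for ty in range(60,-100,-10):   # tip y
    best=None
    for th in np.radians(np.arange(-2,16,.25)):
        hw=13/np.cos(th)
        for tipx in np.arange(14,26,.25):
            y0=ty
            # corners
            s,c=np.sin(th),np.cos(th)
            f=lambda y: tipx-(y-ty)*np.tan(th)
            ok=True
            ys=[y for y in (48,42,10) if y>=ty]
            for y in ys:
                if f(y)-hw<3+m or f(y)+hw>37-m: ok=False
            if ty<48 and (tipx+13*c>37-m): ok=False
            if not ok: continue
            tx=tipx-180*s;tyy=ty+180*c
            cl=clear(tx,tyy,th)
            if best is None or cl>best[0]: best=(cl,np.degrees(th),tipx,tx,tyy)
    print(ty,np.round(best,1) if best else None)
```

```text
margin 0.5
60 [ 45.8  15.8  14.  -34.9 233.2]
50 [ 41.8  15.8  14.  -34.9 223.2]
40 [ 33.5  15.8  19.5 -29.4 213.2]
30 [ 28.8  15.8  22.2 -26.6 203.2]
20 [ 21.1  13.8  23.8 -19.  194.8]
10 [ 12.6   9.8  23.2  -7.2 187.4]
0 [  9.1   8.   23.5  -1.6 178.2]
-10 [  6.7   6.8  23.5   2.3 168.8]
-20 [  4.6   5.8  23.5   5.5 159.1]
-30 [  2.9   5.   23.5   7.8 149.3]
-40 [  2.    4.5  23.5   9.4 139.4]
-50 [  1.2   4.   23.5  10.9 129.6]
-60 [  3.    3.5  23.2  12.3 119.7]
-70 [  7.6   3.2  23.2  13.  109.7]
-80 [14.  -1.5 14.2 19.  99.9]
-90 [22.7 -1.5 14.  18.7 89.9]
margin 1.5
60 [ 45.8  15.8  14.  -34.9 233.2]
50 [ 41.8  15.8  14.  -34.9 223.2]
40 [ 32.5  15.8  20.5 -28.4 213.2]
30 [ 25.4  14.8  22.8 -23.1 204.1]
20 [ 11.1   9.5  22.5  -7.2 197.5]
10 [  5.6   6.8  22.2   1.1 188.8]
0 [  3.5   5.8  22.5   4.5 179.1]
-10 [  1.4   4.8  22.5   7.6 169.4]
-20 [ -0.3   4.   22.5   9.9 159.6]
-30 [ -1.4   3.5  22.5  11.5 149.7]
-40 [ -2.4   3.   22.2  12.8 139.8]
-50 [ -1.9   2.8  22.2  13.6 129.8]
-60 [  1.1   2.5  22.2  14.4 119.8]
-70 [  6.2   2.2  22.2  15.2 109.9]
-80 [13.5 -2.  14.5 20.8 99.9]
-90 [22.5 -2.  14.2 20.5 89.9]
```

Run:
```python
from h import *
im=read_camera('scene')[170:225,380:440,::-1].astype(float); im=np.clip(im*2.5,0,255).astype(np.uint8)
cv2.imwrite('pics/s7.png',cv2.resize(im,(600,550),interpolation=2))
im=read_camera('top')[120:220,170:270,::-1].astype(float); im=np.clip(im*2.0,0,255).astype(np.uint8)
cv2.imwrite('pics/t7.png',cv2.resize(im,(600,600),interpolation=2))
```

```text
(no output)
```

View pics/s7.png

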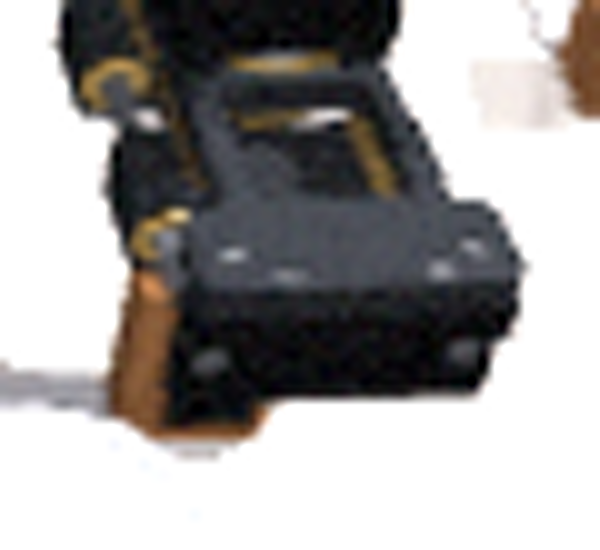

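View pics/t7.png

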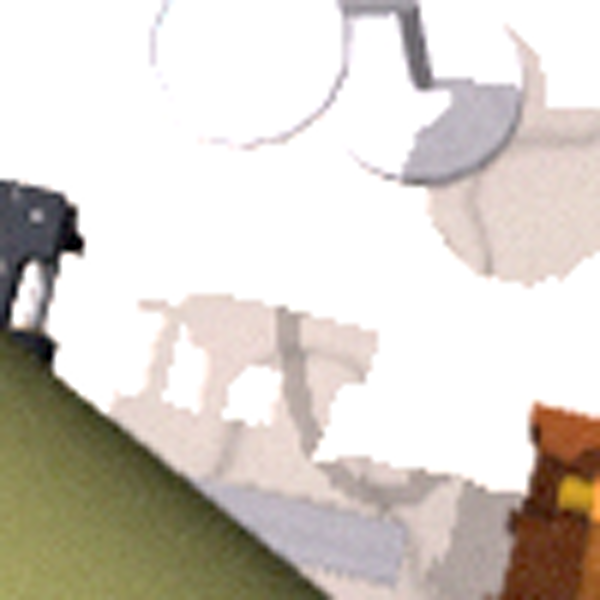

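Run:
```python
from h import *
def ray(n,u,v):
    c=camera_params(n);d=np.array([(u-c['cx'])/c['fx'],(v-c['cy'])/c['fy'],1.]);a_=cam2w(n,[0,0,0]);b=cam2w(n,d)-a_;return a_,b/np.linalg.norm(b)
def tri(p,q):
    a1,b1=ray('top',*p);a2,b2=ray('scene',*q)
    A=np.stack([b1,-b2],1);s=np.linalg.lstsq(A,a2-a1,rcond=None)[0];m=(a1+s[0]*b1+a2+s[1]*b2)/2;return m,np.linalg.norm(a1+s[0]*b1-a2-s[1]*b2)
def own(p): return ((p[:2]-C)@X*1e3).round(1),((p[:2]-C)@Y*1e3).round(1),(p[2]*1e3).round(1)
for p,q in [((182,154),(399,198)),((182,154),(400,195)),((183,157),(399,198))]:
    m,e=tri(p,q);print(own(m),e.round(4))
# ring vertical: bottom & top of ring in scene0 ; near edge
im=cv2.imread('pics/scene0.png')[200:250,355:415].astype(np.uint8);cv2.imwrite('pics/ring.png',cv2.resize(im,(720,600),interpolation=2))
```

```text
(np.float64(63.1), np.float64(230.7), np.float64(133.6)) 0.0045
(np.float64(61.4), np.float64(230.3), np.float64(140.7)) 0.0078
(np.float64(58.4), np.float64(230.4), np.float64(128.6)) 0.0089
```

View pics/ring.png

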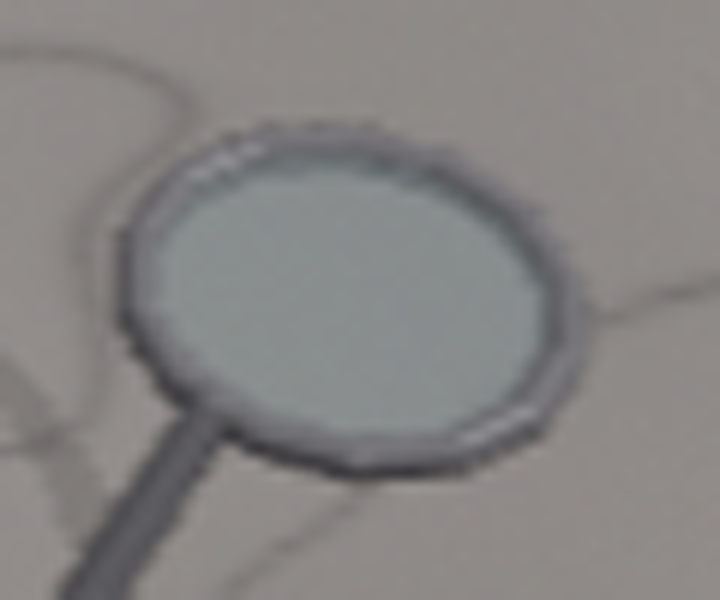

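```bash
python3 -m pendant '{"xyz":[[0,0,-0.002],[0,0,0]],"turn":[0,0]}' 0 50; python3 -m pendant '{"xyz":[[0,0,0],[0,0,0],[0,0,-0.005],[0,0,-0.005],[0,0,0]],"turn":[0,0,0,0,0]}' 0.36 50; python3 -c "
from h import *
tip()"
```

```text
time_s: 11.15
tool_pos: [0.5801, 0.3197, 0.0145]
tool_rot: [95.1, 87.4, -6.9]
force: [-0.3, 0.7, -0.3]
grip_width: 0.0198
time_s: 11.78
tool_pos: [0.5809, 0.3166, 0.0038]
tool_rot: [92.1, 87.3, -10.1]
force: [0.2, 0.1, 0.0]
grip_width: 0.0311
t 11.78 pos [0.5809 0.3166 0.0038] rot [ 92.07  87.34 -10.09] F [0.24 0.13 0.01] w 0.0311
z yaw -102.15 x ax [ 0.0456 -0.0081 -0.9989] y ax [ 0.9765 -0.2104  0.0463] z ax [-0.2106 -0.9776 -0.0017]
tcp own x -19.9 y 261.2 z 3.8 mm
tip own x -20.4 y 81.2 z 3.5 mm
F own x 0.20 y 0.18
```

```bash
sed -i 's/0.18\*M/0.177*M/' h.py; python3 -m pendant '{"xyz":[[0,0,0],[0,0,0],[0,0,0]],"turn":[0,0,0]}' 0 55;  python3 -m pendant '{"xyz":[[0,0,0.002],[0.008,0.02,0],[0.01,0.005,0],[0.005,0,0]],"turn":[0,0.045,0.045,0.045]}' 0 55; python3 -c "
from h import *
tip()
im=read_camera('scene');cv2.imwrite('pics/s8.png',cv2.resize(im[110:270,260:460,::-1],(800,640),interpolation=2)[:600])
im=read_camera('top');cv2.imwrite('pics/t8.png',cv2.resize(im[90:240,160:310,::-1],(600,600),interpolation=2))
for n in ('top','scene'):
  for r in pinpoint(n,'blade_tip')[:3]: print(n,round(r['score'],2),cam2w(n,r['at']).round(4),((cam2w(n,r['at'])[:2]-C)@X).round(4),((cam2w(n,r['at'])[:2]-C)@Y).round(4))
"
```

```text
time_s: 12.15
tool_pos: [0.5807, 0.3168, 0.0037]
tool_rot: [92.0, 87.4, -10.1]
force: [0.2, -0.5, -1.7]
grip_width: 0.0197
time_s: 12.65
tool_pos: [0.6036, 0.3422, 0.0056]
tool_rot: [90.9, 87.4, -3.2]
force: [0.8, -0.4, -0.8]
grip_width: 0.0198
t 12.65 pos [0.6036 0.3422 0.0056] rot [90.93 87.39 -3.23] F [ 0.79 -0.4  -0.75] w 0.0198
z yaw -94.15 x ax [ 0.0454 -0.0026 -0.999 ] y ax [ 0.9963 -0.0724  0.0455] z ax [-7.240e-02 -9.974e-01 -7.000e-04]
tcp own x -2.9 y 291.0 z 5.6 mm
tip own x 21.2 y 115.6 z 5.5 mm
F own x 0.85 y -0.23
top 0.85 [0.369  0.521  0.0023] -0.2696 0.4171
top 0.69 [ 0.3989  0.2415 -0.0006] -0.1822 0.1499
top 0.52 [ 0.5924  0.1626 -0.0018] 0.0234 0.113
scene 0.64 [0.3964 0.2408 0.003 ] -0.1846 0.1487
scene 0.57 [0.5904 0.1659 0.0052] 0.0207 0.1158
scene 0.37 [0.5365 0.1069 0.0171] -0.0197 0.0468
```

View pics/s8.png

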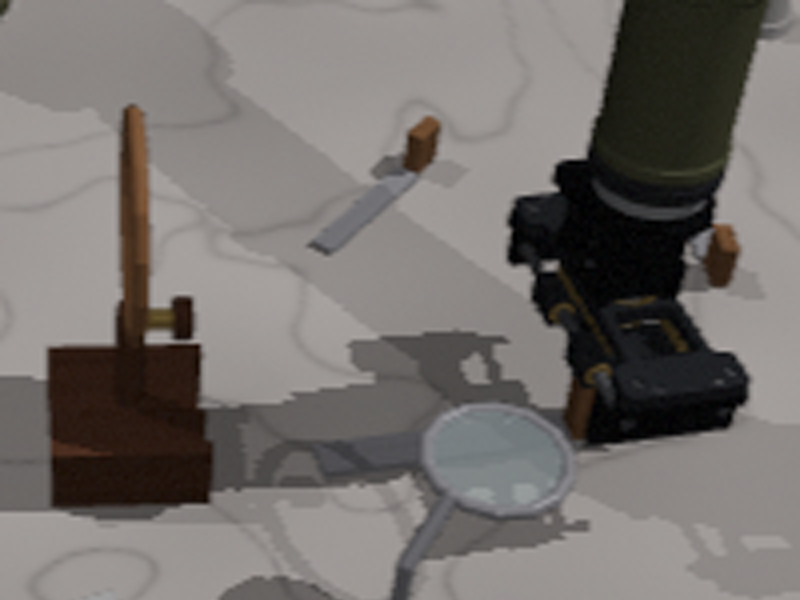

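View pics/t8.png

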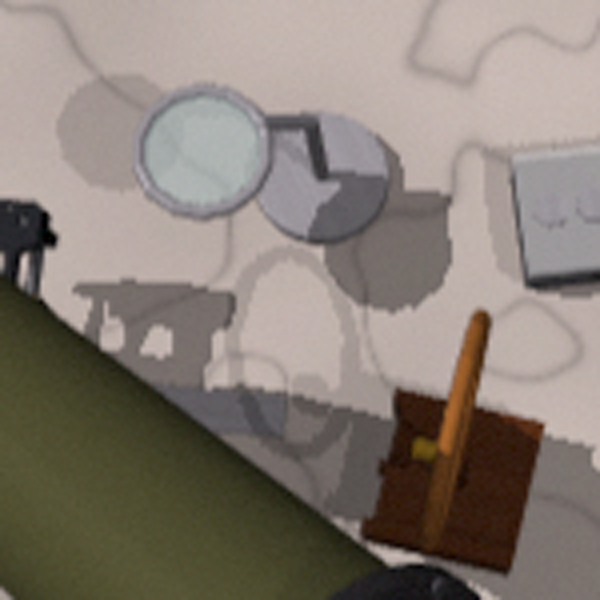

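```bash
python3 -m pendant '{"xyz":[[-0.0047,-0.0138,0],[-0.0047,-0.0138,0],[-0.0047,-0.0138,0],[-0.0047,-0.0138,0],[0,0,0]],"turn":[0.012,0.012,0.012,0,0]}' 0 55; python3 -c "
from h import *
tip()
for n in ('top','scene'):
  read_camera(n)
  for r in pinpoint(n,'blade_tip')[:3]: print(n,round(r['score'],2),cam2w(n,r['at']).round(4),((cam2w(n,r['at'])[:2]-C)@X).round(4),((cam2w(n,r['at'])[:2]-C)@Y).round(4))
"
```

```text
time_s: 13.48
tool_pos: [0.5821, 0.2799, 0.0053]
tool_rot: [86.6, 87.4, -5.7]
force: [0.5, -0.4, -1.0]
grip_width: 0.0198
t 13.47 pos [0.5821 0.2799 0.0053] rot [86.59 87.45 -5.68] F [ 0.49 -0.45 -1.03] w 0.0198
z yaw -92.27 x ax [ 0.0444 -0.0044 -0.999 ] y ax [ 0.9982 -0.0395  0.0445] z ax [-0.0396 -0.9992  0.0027]
tcp own x -11.0 y 225.5 z 5.3 mm
tip own x 18.9 y 51.1 z 5.8 mm
F own x 0.57 y -0.34
top 0.84 [0.3729 0.5235 0.0014] -0.2663 0.4203
top 0.75 [ 3.992e-01  2.417e-01 -3.000e-04] -0.182 0.1502
top 0.74 [0.5736 0.0997 0.002 ] 0.0181 0.0475
scene 0.76 [0.5765 0.1027 0.0047] 0.0203 0.0511
scene 0.72 [0.3659 0.5247 0.0082] -0.2734 0.42
scene 0.66 [0.399  0.2388 0.0053] -0.1816 0.1473
```

```bash
python3 -m pendant '{"xyz":[[-0.0004,-0.007,0],[-0.0004,-0.007,0],[-0.0004,-0.006,0],[0,0,0]],"turn":[0,0,0,0]}' 0 55; python3 -c "
from h import *
tip()
"
```

```text
time_s: 14.18
tool_pos: [0.5807, 0.263, 0.0056]
tool_rot: [90.6, 87.4, -1.4]
force: [-0.5, -0.3, -1.0]
grip_width: 0.0198
t 14.18 pos [0.5807 0.263  0.0056] rot [90.62 87.44 -1.41] F [-0.47 -0.32 -1.  ] w 0.0198
z yaw -92.03 x ax [ 0.0446 -0.0011 -0.999 ] y ax [ 0.9984 -0.0354  0.0446] z ax [-3.540e-02 -9.994e-01 -5.000e-04]
tcp own x -8.9 y 208.7 z 5.6 mm
tip own x 21.7 y 34.4 z 5.5 mm
F own x -0.39 y -0.41
```

```bash
python3 -m pendant '{"xyz":[[0.0007,-0.0065,0],[0.0007,-0.0065,0],[0.0007,-0.0065,0],[0,0,0]],"turn":[-0.01,-0.01,-0.01,0]}' 0 55; python3 -c "
from h import *
tip()
"
```

```text
time_s: 14.68
tool_pos: [0.5831, 0.2419, 0.0056]
tool_rot: [90.5, 87.4, -3.4]
force: [0.5, -0.4, -1.2]
grip_width: 0.0195
t 14.68 pos [0.5831 0.2419 0.0056] rot [90.46 87.43 -3.44] F [ 0.49 -0.36 -1.17] w 0.0195
z yaw -93.9 x ax [ 0.0447 -0.0027 -0.999 ] y ax [ 0.9967 -0.0679  0.0448] z ax [-6.800e-02 -9.977e-01 -4.000e-04]
tcp own x -2.1 y 188.5 z 5.6 mm
tip own x 22.8 y 13.3 z 5.6 mm
F own x 0.56 y -0.25
```

```bash
python3 -m pendant '{"xyz":[[0.0008,-0.0066,0],[0.0008,-0.0066,0],[0,0,0]],"turn":[-0.014,-0.014,0]}' 0 55; python3 -c "
from h import *
tip()
im=read_camera('scene');cv2.imwrite('pics/s9.png',cv2.resize(im[110:270,260:460,::-1],(800,640),interpolation=2)[:600])
im=read_camera('top');cv2.imwrite('pics/t9.png',cv2.resize(im[90:240,160:310,::-1],(600,600),interpolation=2))
"
```

```text
time_s: 15.05
tool_pos: [0.5853, 0.2282, 0.006]
tool_rot: [91.5, 87.4, -4.1]
force: [0.0, -0.0, -1.3]
grip_width: 0.0199
t 15.05 pos [0.5853 0.2282 0.006 ] rot [91.48 87.36 -4.1 ] F [ 0.04 -0.02 -1.3 ] w 0.0199
z yaw -95.58 x ax [ 0.0459 -0.0033 -0.9989] y ax [ 0.9942 -0.0972  0.046 ] z ax [-0.0972 -0.9953 -0.0012]
tcp own x 2.9 y 175.7 z 6.0 mm
tip own x 22.7 y -0.2 z 5.7 mm
F own x 0.04 y -0.01
```

View pics/s9.png

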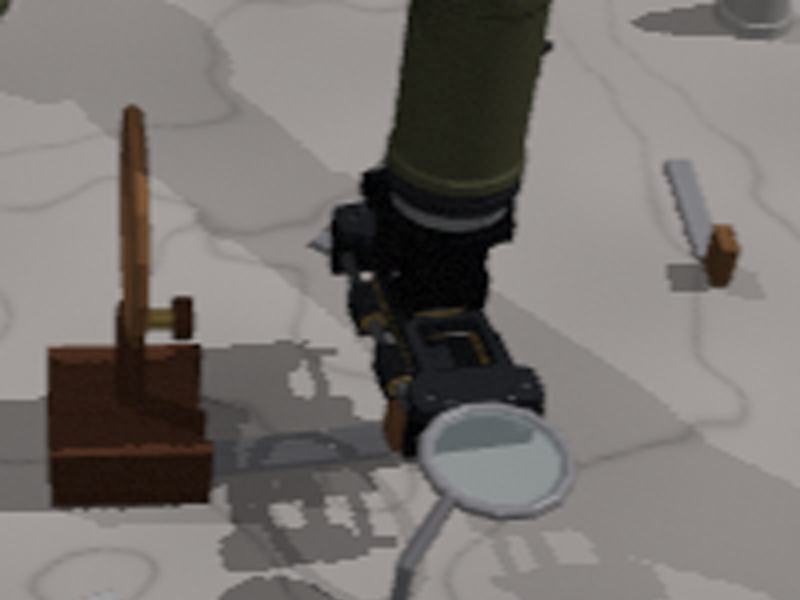

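View pics/t9.png

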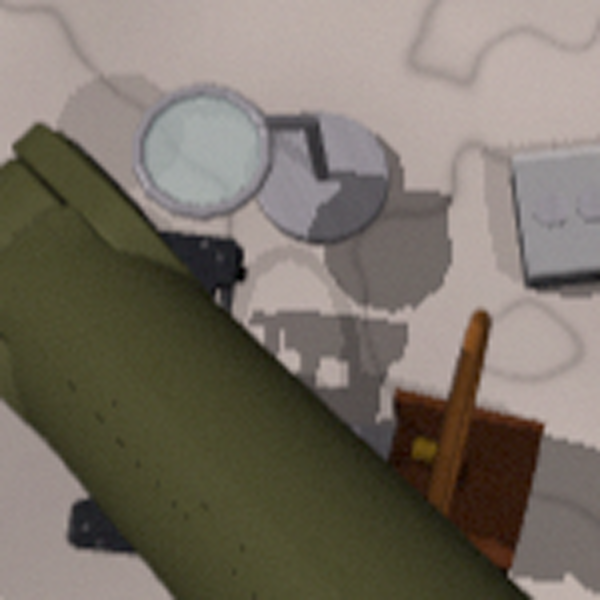

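```bash
python3 -m pendant '{"xyz":[[0.0006,-0.0075,0],[0.0006,-0.0075,0],[-0.0002,-0.0075,0],[-0.0002,-0.0075,0],[0,0,0]],"turn":[-0.012,-0.012,-0.007,-0.007,0]}' 0 55; python3 -c "
from h import *
tip()
im=read_camera('top');cv2.imwrite('pics/t10.png',cv2.resize(im[90:240,160:310,::-1],(600,600),interpolation=2))
"
```

```text
time_s: 15.78
tool_pos: [0.586, 0.1969, 0.0061]
tool_rot: [92.3, 87.4, -5.6]
force: [0.2, -1.4, -1.0]
grip_width: 0.0194
t 15.78 pos [0.586  0.1969 0.0061] rot [92.28 87.35 -5.57] F [ 0.22 -1.4  -0.97] w 0.0194
z yaw -97.85 x ax [ 0.046  -0.0045 -0.9989] y ax [ 0.9896 -0.1365  0.0462] z ax [-0.1366 -0.9906 -0.0018]
tcp own x 10.1 y 145.2 z 6.1 mm
tip own x 22.9 y -31.4 z 5.7 mm
F own x 0.50 y -1.32
```

View pics/t10.png

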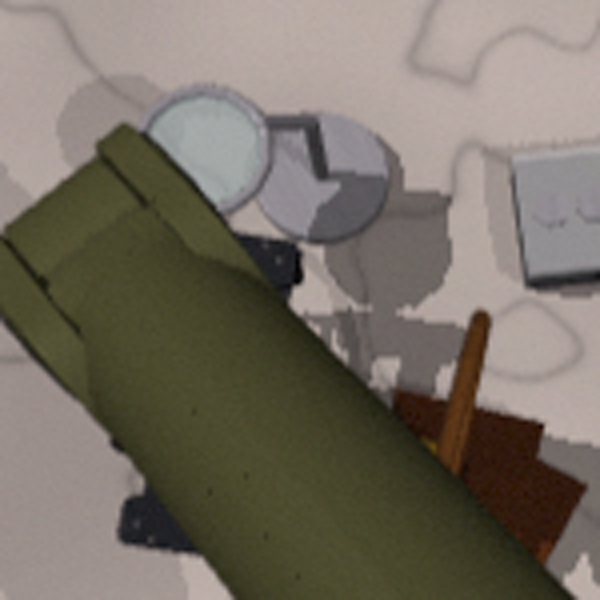

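```bash
python3 -m pendant '{"xyz":[[-0.0007,-0.0072,0],[-0.0007,-0.0072,0],[-0.0008,-0.0072,0],[-0.0008,-0.0072,0],[0,0,0]],"turn":[-0.005,-0.005,-0.005,-0.005,0]}' 0 55; python3 -c "
from h import *
tip()
im=read_camera('top');cv2.imwrite('pics/t11.png',cv2.resize(im[90:240,160:340,::-1],(720,600),interpolation=2))
im=read_camera('scene');cv2.imwrite('pics/s11.png',cv2.resize(im[110:270,260:460,::-1],(800,640),interpolation=2)[:600])
"
```

```text
time_s: 16.45
tool_pos: [0.5832, 0.1669, 0.0064]
tool_rot: [93.3, 87.3, -5.7]
force: [1.4, -1.1, -2.0]
grip_width: 0.0197
t 16.45 pos [0.5832 0.1669 0.0064] rot [93.32 87.29 -5.7 ] F [ 1.41 -1.11 -2.02] w 0.0197
z yaw -99.01 x ax [ 0.0471 -0.0047 -0.9989] y ax [ 0.9865 -0.1566  0.0472] z ax [-0.1567 -0.9876 -0.0027]
tcp own x 13.5 y 115.3 z 6.4 mm
tip own x 22.7 y -61.5 z 5.9 mm
F own x 1.61 y -0.79
```

View pics/t11.png

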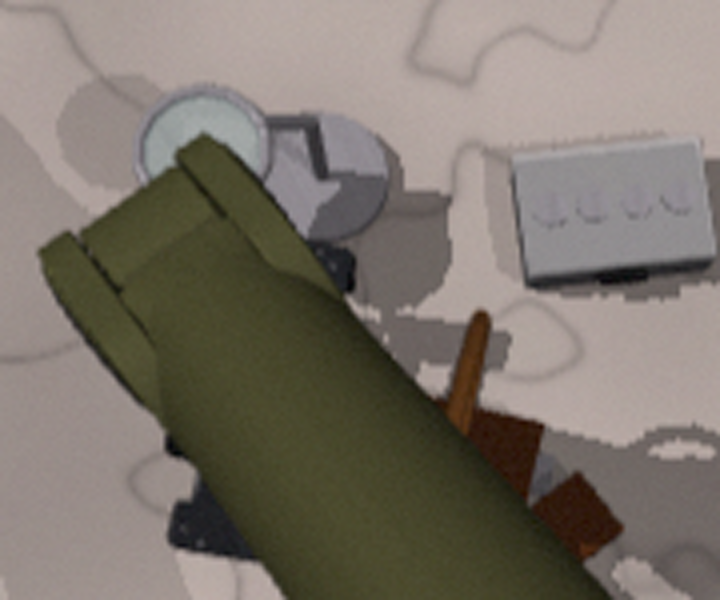

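View pics/s11.png

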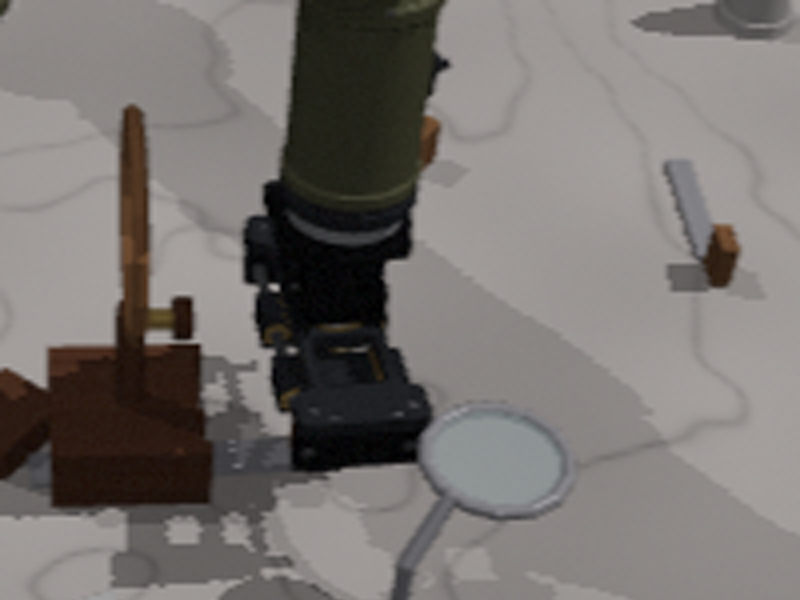

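```bash
python3 -m pendant '{"xyz":[[0,-0.0076,0],[0.0004,-0.0076,0],[0.0004,-0.0076,0],[0,0,0]],"turn":[-0.01,-0.02,-0.03,0]}' 0 55; python3 -c "
from h import *
tip()
im=read_camera('top');cv2.imwrite('pics/t12.png',cv2.resize(im[90:240,160:340,::-1],(720,600),interpolation=2))
im=read_camera('scene');cv2.imwrite('pics/s12.png',cv2.resize(im[130:270,200:400,::-1],(800,560),interpolation=2)[:600])
"
```

```text
time_s: 17.05
tool_pos: [0.5833, 0.1438, 0.0063]
tool_rot: [93.9, 87.4, -8.8]
force: [-0.4, -0.4, -1.7]
grip_width: 0.0195
t 17.05 pos [0.5833 0.1438 0.0063] rot [93.87 87.35 -8.76] F [-0.37 -0.44 -1.75] w 0.0195
z yaw -102.63 x ax [ 0.0457 -0.007  -0.9989] y ax [ 0.9747 -0.2185  0.0461] z ax [-0.2186 -0.9758 -0.0031]
tcp own x 18.5 y 92.6 z 6.3 mm
tip own x 16.5 y -84.3 z 5.7 mm
F own x -0.27 y -0.51
```

View pics/t12.png

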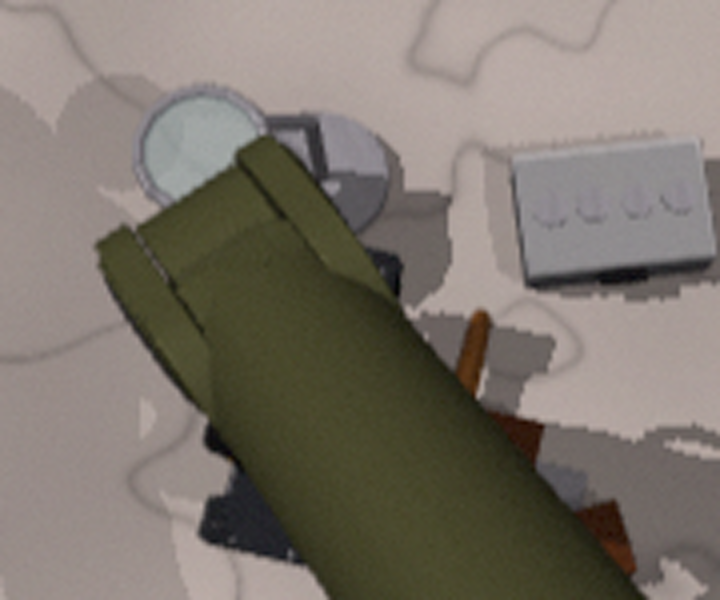

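View pics/s12.png

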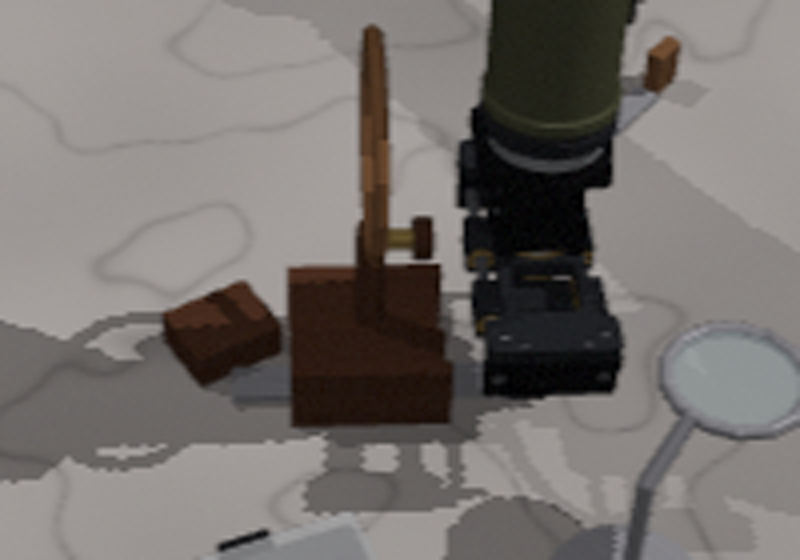

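```bash
python3 -m pendant '{"xyz":[[0.0015,-0.001,0],[0,-0.0035,0],[0,-0.004,0],[0,0,0]],"turn":[-0.03,-0.03,0,0]}' 0 55; python3 -c "
from h import *
tip()
im=read_camera('scene');cv2.imwrite('pics/s13.png',cv2.resize(im[130:270,200:400,::-1],(800,560),interpolation=2)[:600])
for n in('scene','top'):
  read_camera(n)
  for r in pinpoint(n,'offcut')[:2]: p=cam2w(n,r['at']);print(n,round(r['score'],2),p.round(4),((p[:2]-C)@X).round(4),((p[:2]-C)@Y).round(4))
"
```

```text
time_s: 17.65
tool_pos: [0.5859, 0.1369, 0.0069]
tool_rot: [96.5, 87.2, -9.6]
force: [0.5, 0.1, -1.5]
grip_width: 0.02
t 17.65 pos [0.5859 0.1369 0.0069] rot [96.51 87.22 -9.61] F [ 0.53  0.12 -1.45] w 0.02
z yaw -106.12 x ax [ 0.0479 -0.0081 -0.9988] y ax [ 0.9595 -0.2776  0.0483] z ax [-0.2777 -0.9607 -0.0055]
tcp own x 22.5 y 86.4 z 6.9 mm
tip own x 9.7 y -90.1 z 6.0 mm
F own x 0.49 y 0.22
scene 0.76 [ 0.4961 -0.0257  0.0029] -0.0316 -0.0913
top 0.44 [ 0.7284 -0.0471  0.0032] 0.2 -0.0639
top 0.41 [ 0.5003 -0.0248  0.0008] -0.0277 -0.0895
```

View pics/s13.png

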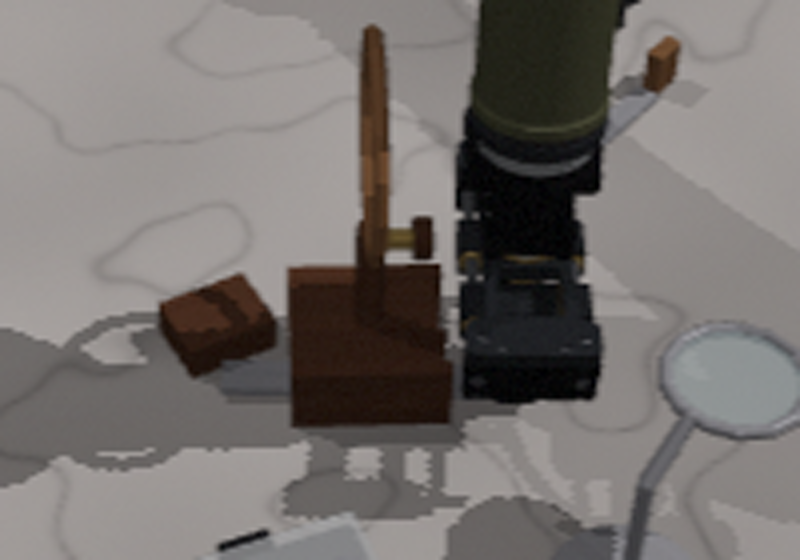

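```bash
python3 -m pendant '{"xyz":[[-0.0007,0.0076,0],[-0.0007,0.0076,0],[-0.0007,0.0076,0],[-0.0007,0.0076,0],[0,0,0]],"turn":[0.031,0.031,0.031,0.031,0]}' 0 55; python3 -c "
from h import *
tip()
"
```

```text
time_s: 18.52
tool_pos: [0.5831, 0.1713, 0.0072]
tool_rot: [98.3, 87.2, -0.1]
force: [1.3, -0.5, -2.2]
grip_width: 0.0194
t 18.52 pos [0.5831 0.1713 0.0072] rot [ 9.831e+01  8.716e+01 -7.000e-02] F [ 1.33 -0.51 -2.2 ] w 0.0194
z yaw -98.37 x ax [ 4.960e-02 -1.000e-04 -9.988e-01] y ax [ 0.9881 -0.1458  0.049 ] z ax [-0.1456 -0.9893 -0.0072]
tcp own x 12.5 y 119.5 z 7.2 mm
tip own x 23.7 y -57.2 z 5.9 mm
F own x 1.41 y -0.22
```

```bash
python3 -m pendant '{"xyz":[[0.0003,0.0066,0],[0.0006,0.0066,0],[0.0006,0.0066,0],[0.0006,0.0066,0],[0,0,0]],"turn":[-0.002,0,0.004,0.004,0]}' 0 55; python3 -c "
from h import *
tip()
im=read_camera('top');cv2.imwrite('pics/t14.png',cv2.resize(im[90:240,160:340,::-1],(720,600),interpolation=2))
"
```

```text
time_s: 19.15
tool_pos: [0.5864, 0.199, 0.0075]
tool_rot: [97.9, 87.1, -0.1]
force: [2.3, 0.3, -1.4]
grip_width: 0.0193
t 19.15 pos [0.5864 0.199  0.0075] rot [97.9  87.06 -0.13] F [ 2.28  0.34 -1.38] w 0.0193
z yaw -98.03 x ax [ 5.140e-02 -1.000e-04 -9.987e-01] y ax [ 0.9889 -0.1398  0.0509] z ax [-0.1396 -0.9902 -0.0071]
tcp own x 10.0 y 147.3 z 7.5 mm
tip own x 22.3 y -29.3 z 6.2 mm
F own x 2.16 y 0.80
```

View pics/t14.png

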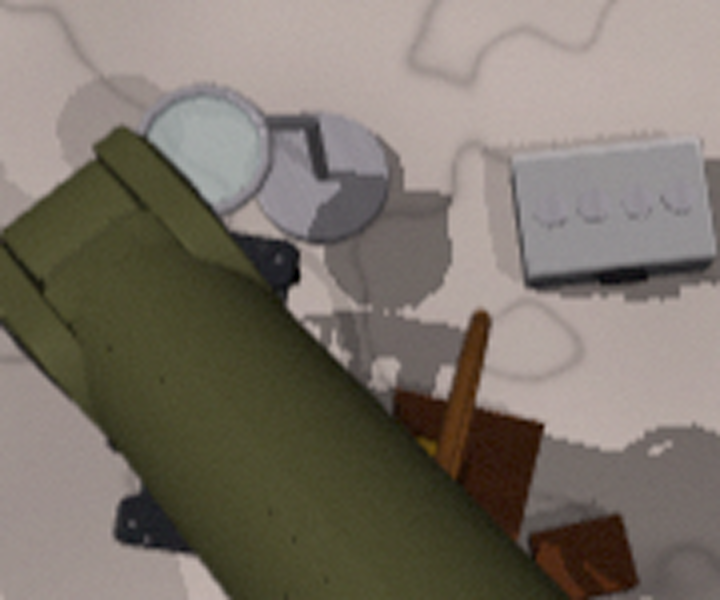

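```bash
python3 -m pendant '{"xyz":[[0.0002,0.0074,0],[-0.0003,0.0074,0],[-0.0003,0.0074,0],[-0.0003,0.0074,0],[-0.001,0.0085,0],[-0.0014,0.0085,0],[-0.0014,0.0085,0],[-0.0014,0.0085,0]],"turn":[0.01,0.01,0.01,0.01,0.015,0.015,0.015,0.015]}' 0 55; python3 -c "
from h import *
tip()
"
```

```text
time_s: 20.2
tool_pos: [0.5789, 0.266, 0.0069]
tool_rot: [97.1, 87.2, 5.1]
force: [0.0, -0.5, -1.3]
grip_width: 0.0197
t 20.2 pos [0.5789 0.266  0.0069] rot [97.1 87.2  5.1] F [ 0.02 -0.5  -1.31] w 0.0197
z yaw -91.99 x ax [ 0.0487  0.0043 -0.9988] y ax [ 0.9982 -0.035   0.0485] z ax [-0.0347 -0.9994 -0.006 ]
tcp own x -11.3 y 211.2 z 6.9 mm
tip own x 19.5 y 36.9 z 5.8 mm
F own x 0.12 y -0.49
```

```bash
python3 -m pendant '{"xyz":[[0.001,0.015,0],[0.001,0.02,0],[0,0.02,0.002],[-0.018,0.02,0.002],[-0.022,0.022,0],[-0.022,0.022,0],[-0.018,0.012,0],[0,0,0]],"turn":[0,0,0,0.04,0.04,0.04,0.04,0]}' 0 55; python3 -c "
from h import *
tip()
"
```

```text
time_s: 21.2
tool_pos: [0.4899, 0.4086, 0.0107]
tool_rot: [100.3, 87.4, 18.4]
force: [0.1, -0.7, -1.4]
grip_width: 0.02
t 21.2 pos [0.4899 0.4086 0.0107] rot [100.25  87.4   18.38] F [ 0.13 -0.7  -1.38] w 0.02
z yaw -81.86 x ax [ 0.043   0.0143 -0.999 ] y ax [0.989  0.1411 0.0446] z ax [ 0.1416 -0.9899 -0.0081]
tcp own x -127.9 y 332.2 z 10.7 mm
tip own x -67.0 y 166.1 z 9.3 mm
F own x 0.27 y -0.66
```

```bash
python3 -m pendant '{"xyz":[[0,0,-0.003],[0,0,-0.002],[0,0,-0.0015],[0,0,0]],"turn":[0,0,0,0]}' 0 55;python3 -m pendant '{"xyz":[[0,0,0],[0,0,0],[0,0,0],[0,0,0]],"turn":[0,0,0,0]}' 0.5 55; python3 -c "
from h import *
tip();print(readout.get_obs()['qpos'].round(1))
"
```

```text
time_s: 21.7
tool_pos: [0.4937, 0.4053, 0.0039]
tool_rot: [97.2, 87.3, 15.0]
force: [-0.0, 1.2, 1.8]
grip_width: 0.0197
time_s: 22.2
tool_pos: [0.4949, 0.4048, 0.0041]
tool_rot: [97.2, 87.3, 14.9]
force: [0.2, -0.5, 0.1]
grip_width: 0.0429
t 22.2 pos [0.4949 0.4048 0.0041] rot [97.21 87.25 14.9 ] F [ 0.18 -0.5   0.06] w 0.0429
z yaw -82.3 x ax [ 0.0463  0.0123 -0.9988] y ax [0.9899 0.1336 0.0476] z ax [ 0.134 -0.991 -0.006]
tcp own x -122.3 y 329.6 z 4.1 mm
tip own x -62.6 y 163.0 z 3.0 mm
F own x 0.28 y -0.45
[ -5.4  35.1 -47.8  98.1  31.8  58.3 -56.7]
```

```bash
python3 -m pendant '{"xyz":[[0,0,0.03],[0,0,0.06],[0,0,0.06],[0,0,0.06],[0,0,0.06],[0,-0.02,0.03],[0,-0.06,0],[0,-0.06,0],[0,-0.06,0],[0,-0.06,0]],"turn":[0,0,0,0,0,0,0,0,0,0]}' 1 55;python3 -m pendant '{"xyz":[[0,-0.06,0],[0,-0.06,0],[0,-0.06,0],[0,-0.045,0],[0,0,0]],"turn":[0,0,0,0,0]}' 1 55; python3 -c "
from h import *
o=st();axes(o)
im=read_camera('wrist');cv2.imwrite('pics/w15.png',im[:,:,::-1])
for r in pinpoint('wrist','offcut')[:2]: print(r['score'],cam2w('wrist',r['at'],o).round(4))
im=read_camera('top');cv2.imwrite('pics/t15.png',im[:,:,::-1])
for r in pinpoint('top','offcut')[:2]: print(r['score'],cam2w('top',r['at'],o).round(4))
im=read_camera('scene');cv2.imwrite('pics/s15.png',im[:,:,::-1])
for r in pinpoint('scene','offcut')[:2]: print(r['score'],cam2w('scene',r['at'],o).round(4))
st();print(readout.get_obs()['qpos'].round(1))
"
```

```text
time_s: 23.45
tool_pos: [0.4888, 0.1434, 0.3132]
tool_rot: [99.3, 87.2, 17.9]
force: [0.9, -0.1, -0.3]
grip_width: 0.0868
time_s: 24.08
tool_pos: [0.4862, -0.0947, 0.3139]
tool_rot: [92.2, 87.1, 10.2]
force: [-0.6, 1.3, -0.0]
grip_width: 0.0869
t 24.07 pos [ 0.4862 -0.0947  0.3139] rot [92.16 87.09 10.18] F [-0.61  1.31 -0.  ] w 0.0869
z yaw -81.97 x ax [ 0.05    0.009  -0.9987] y ax [0.9889 0.1394 0.0508] z ax [ 0.1397 -0.9902 -0.0019]
0.62 [ 0.4936 -0.0254  0.0012]
0.89 [ 4.991e-01 -2.560e-02 -4.000e-04]
0.79 [ 4.962e-01 -2.630e-02  3.000e-04]
t 24.38 pos [ 0.4871 -0.0884  0.3145] rot [92.18 87.03 10.8 ] F [-0.44  0.48  0.39] w 0.0869
[ 46.6  -3.9 -36.3  96.9  -3.4  83.4  19.2]
```

View pics/w15.png

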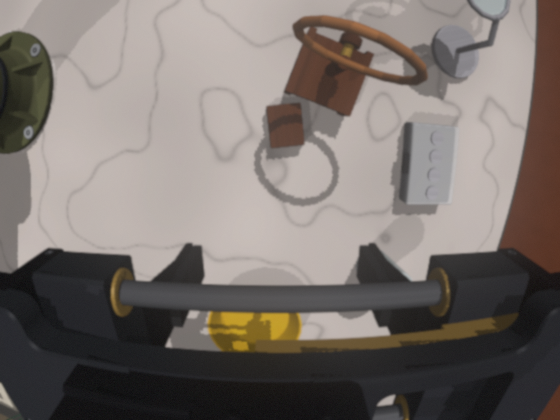

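View pics/t15.png

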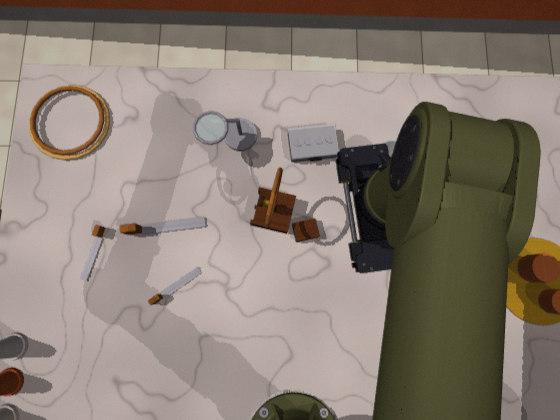

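View pics/s15.png

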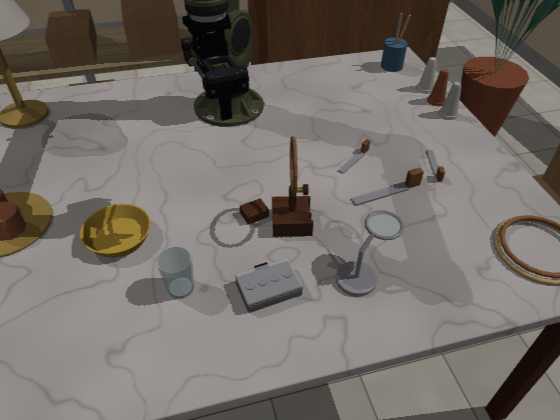

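Run:
```python
from h import *
im=cv2.imread('pics/top0.png')
im=cv2.imread('pics/t15.png')[180:260,240:340]; cv2.imwrite('pics/t15c.png',cv2.resize(im,(750,600),interpolation=2))
```

```text
(no output)
```

View pics/t15c.png

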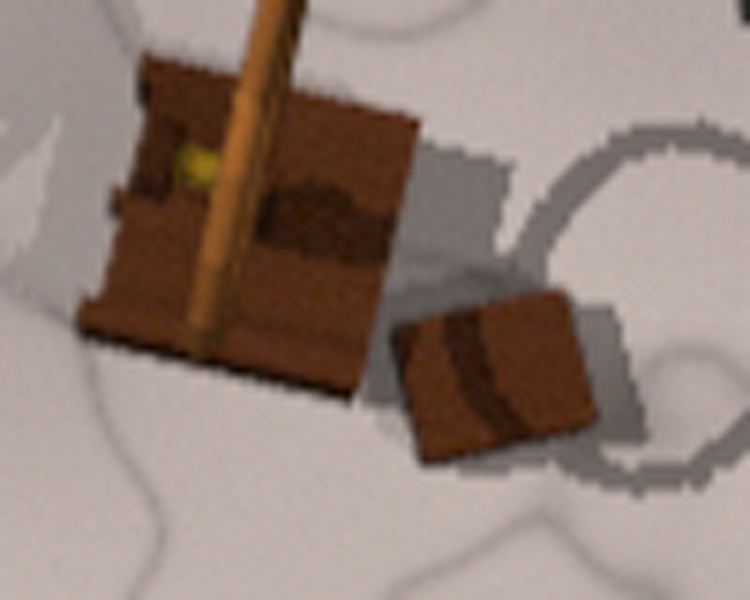

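Run:
```python
from h import *
P=[ray_z('top',240+u/7.5-.4,180+v/7.5-.4,.026)[:2] for u,v in [(395,325),(565,290),(596,417),(424,465)]]
P=np.array(P);print(P.round(4),P.mean(0).round(4))
for i in range(4):
    d=P[(i+1)%4]-P[i];print(np.linalg.norm(d).round(4),np.degrees(np.arctan2(d[1],d[0])).round(1))
for p in P: print(((p-C)@X).round(4),((p-C)@Y).round(4))
```

```text
[[ 0.5147  0.0073]
 [ 0.5274 -0.0499]
 [ 0.4846 -0.06  ]
 [ 0.4678 -0.0025]] [ 0.4986 -0.0263]
0.0586 -77.5
0.0439 -166.7
0.0598 106.3
0.0479 11.9
-0.0203 -0.0551
0.004 -0.1084
-0.0357 -0.1272
-0.0641 -0.0745
```

```bash
python3 -m pendant '{"xyz":[[0.006,0.027,-0.02],[0.007,0.027,-0.05],[0,0,-0.06],[0,0,-0.055],[0,0,-0.03],[0,0,0]],"turn":[0.045,0.045,0,0,0,0]}' 1 30; python3 -c "
from h import *
o=st();axes(o)
im=read_camera('wrist');cv2.imwrite('pics/w16.png',im[:,:,::-1])
im=read_camera('scene');cv2.imwrite('pics/s16.png',cv2.resize(im[110:270,180:380,::-1],(750,600),interpolation=2))
"
```

```text
time_s: 25.12
tool_pos: [0.5011, -0.0254, 0.0963]
tool_rot: [88.3, 86.7, 13.0]
force: [-1.1, -0.1, 0.4]
grip_width: 0.087
t 25.12 pos [ 0.5011 -0.0254  0.0963] rot [88.34 86.67 13.04] F [-1.05 -0.13  0.37] w 0.087
z yaw -75.31 x ax [ 0.0566  0.0131 -0.9983] y ax [0.9656 0.2533 0.058 ] z ax [ 0.2537 -0.9673  0.0017]
```

View pics/w16.png

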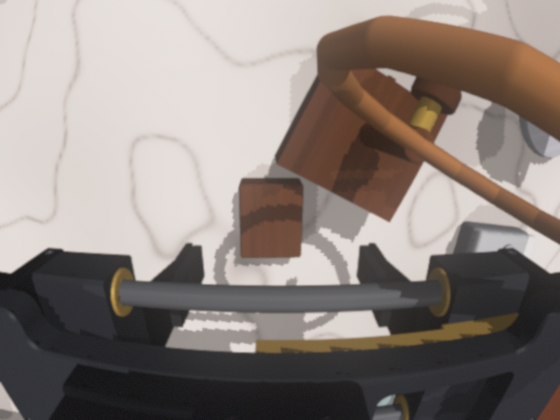

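View pics/s16.png

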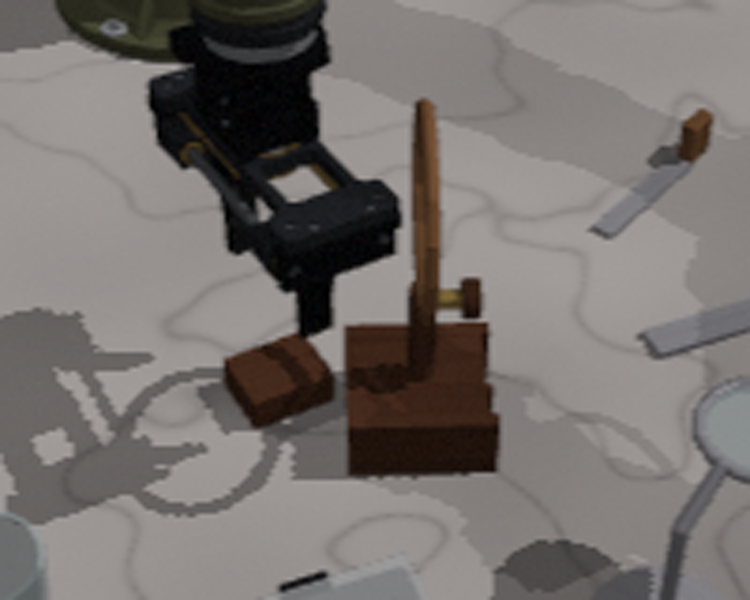

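```bash
python3 -m pendant '{"xyz":[[0,-0.01,-0.01],[0,0,-0.03],[0,0,-0.025],[0,0,0]],"turn":[0,0,0,0]}' 1 30; python3 -c "
from h import *
o=st();axes(o)
"
```

```text
time_s: 25.72
tool_pos: [0.5089, -0.0401, 0.0379]
tool_rot: [80.7, 85.8, 5.2]
force: [-0.4, 0.9, 0.5]
grip_width: 0.0869
t 25.73 pos [ 0.5089 -0.0401  0.0379] rot [80.66 85.77  5.18] F [-0.41  0.85  0.51] w 0.0869
z yaw -75.51 x ax [ 0.0735  0.0067 -0.9973] y ax [0.9654 0.2504 0.0729] z ax [ 0.2502 -0.9681  0.012 ]
```

```bash
python3 -m pendant '{"xyz":[[-0.009,0.004,-0.008],[-0.001,0,-0.01],[0,0,-0.01],[0,0,0]],"turn":[0,0,0,0]}' 1 30; python3 -c "
from h import *
o=st();axes(o)
im=read_camera('scene');cv2.imwrite('pics/s17.png',cv2.resize(im[110:270,180:380,::-1],(750,600),interpolation=2))
"
```

```text
time_s: 26.22
tool_pos: [0.5005, -0.037, 0.0112]
tool_rot: [78.8, 85.5, 3.3]
force: [0.1, 0.6, 0.5]
grip_width: 0.0869
t 26.23 pos [ 0.5005 -0.037   0.0112] rot [78.82 85.49  3.28] F [0.1  0.58 0.51] w 0.0869
z yaw -75.57 x ax [ 0.0785  0.0045 -0.9969] y ax [0.9653 0.2496 0.0772] z ax [ 0.2492 -0.9683  0.0153]
```

View pics/s17.png

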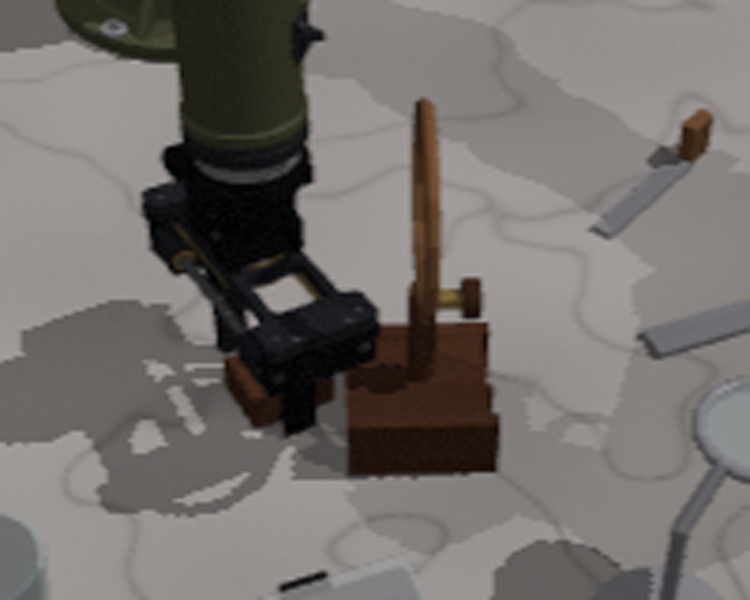

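```bash
python3 -m pendant '{"xyz":[[0,0.002,-0.004],[0,0,0],[0,0,0],[0,0,0],[0,0,0],[0,0,0],[0,0,0]],"turn":[0,0,0,0,0,0,0]}' 0 30; python3 -c "
from h import *
o=st();axes(o)
"
```

```text
time_s: 27.15
tool_pos: [0.5019, -0.0348, 0.0082]
tool_rot: [78.6, 85.4, 3.0]
force: [0.5, 0.0, -1.1]
grip_width: 0.0487
t 27.15 pos [ 0.5019 -0.0348  0.0082] rot [78.56 85.35  3.03] F [ 0.45  0.05 -1.07] w 0.0487
z yaw -75.57 x ax [ 0.0809  0.0043 -0.9967] y ax [0.9651 0.2497 0.0794] z ax [ 0.2492 -0.9683  0.0161]
```

```bash
python3 -m pendant '{"xyz":[[0,-0.002,0.01],[0,-0.004,0.02],[0,-0.01,0.03],[0,0,0.01],[0,0,0]],"turn":[0,0,0,0,0]}' 0 30; python3 -c "
from h import *
o=st();axes(o)
im=read_camera('scene');cv2.imwrite('pics/s18.png',cv2.resize(im[110:270,180:380,::-1],(750,600),interpolation=2))
im=read_camera('wrist');cv2.imwrite('pics/w18.png',im[:,:,::-1])
im=read_camera('top')
for n in ('scene','top'):
  for r in pinpoint(n,'dish')[:2]: print(n,r['score'],cam2w(n,r['at']).round(4))
"
```

```text
time_s: 27.78
tool_pos: [0.5013, -0.0509, 0.0812]
tool_rot: [78.6, 85.4, 3.1]
force: [-0.5, -1.0, -1.1]
grip_width: 0.0487
t 27.77 pos [ 0.5013 -0.0509  0.0812] rot [78.65 85.38  3.15] F [-0.54 -1.01 -1.11] w 0.0487
z yaw -75.53 x ax [ 0.0805  0.0044 -0.9967] y ax [0.965  0.2502 0.079 ] z ax [ 0.2498 -0.9682  0.0159]
scene 0.84 [ 0.493  -0.3567  0.0013]
top 0.62 [ 0.4949 -0.3515  0.0007]
```

View pics/s18.png

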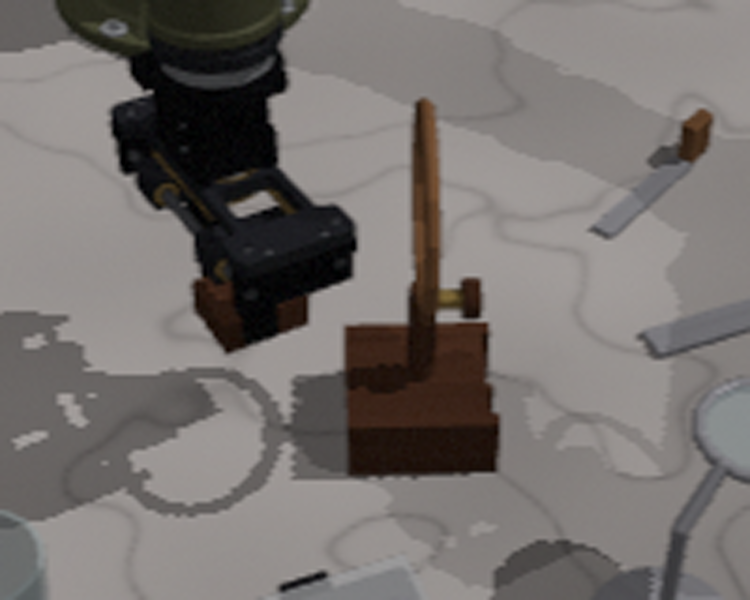

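View pics/w18.png

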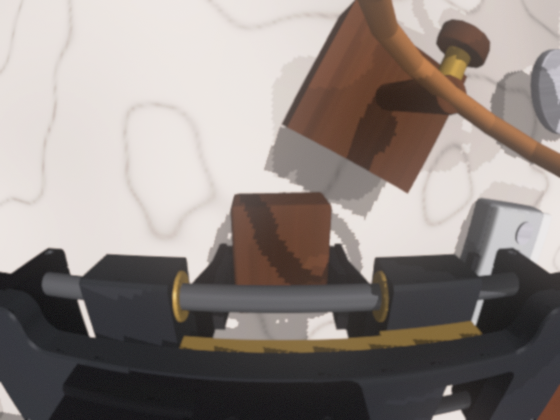

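Run:
```python
from h import *
im=cv2.imread('pics/top0.png');hsv=cv2.cvtColor(im,cv2.COLOR_BGR2HSV)
m=cv2.inRange(hsv,(18,120,60),(35,255,255));m[:,:390]=0;m[:,480:]=0
c=max(cv2.findContours(m,0,2)[0],key=cv2.contourArea);(u,v),r=cv2.minEnclosingCircle(c);print(u,v,r,cv2.boundingRect(c))
p=ray_z('top',u,v,.036);print(p.round(4),[ray_z('top',u+d,v,.036)[1].round(4) for d in(-r,r)])
st()
```

```text
436.5527648925781 233.6697235107422 32.758544921875 (406, 202, 63, 64)
[ 0.4912 -0.3527  0.036 ] [np.float64(-0.2703), np.float64(-0.4354)]
t 28.02 pos [ 0.5002 -0.0505  0.0796] rot [79.74 85.54  4.29] F [-0.55  0.43 -0.43] w 0.0485
```

```bash
python3 -m pendant '{"xyz":[[-0.001,-0.03,0.002],[-0.001,-0.05,0],[-0.001,-0.05,0],[-0.001,-0.05,0],[-0.001,-0.05,0],[0,-0.045,0],[0,-0.025,0],[0,0,0]],"turn":[0,0,0,0,0,0,0,0]}' 0 30; python3 -c "
from h import *
o=st();axes(o)
im=read_camera('scene');cv2.imwrite('pics/s19.png',cv2.resize(im[150:290,40:240,::-1],(800,560),interpolation=2))
"
```

```text
time_s: 29.02
tool_pos: [0.4911, -0.3554, 0.0746]
tool_rot: [85.7, 85.9, 10.6]
force: [-0.3, 1.1, -0.3]
grip_width: 0.0482
t 29.02 pos [ 0.4911 -0.3554  0.0746] rot [85.71 85.91 10.6 ] F [-0.33  1.14 -0.33] w 0.0482
z yaw -75.12 x ax [ 0.0701  0.0131 -0.9975] y ax [0.9639 0.2565 0.0711] z ax [ 0.2568 -0.9665  0.0053]
```

View pics/s19.png

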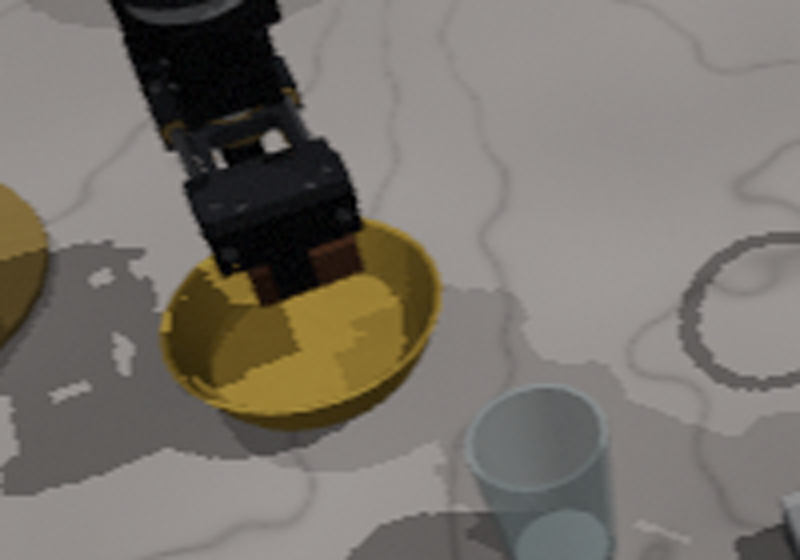

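```bash
python3 -m pendant '{"xyz":[[0.002,-0.006,-0.015],[0,-0.002,-0.015],[0,0,-0.012],[0,0,0]],"turn":[0,0,0,0]}' 0 30; python3 -c "
from h import *
o=st();axes(o)
im=read_camera('scene');cv2.imwrite('pics/s20.png',cv2.resize(im[150:290,40:240,::-1],(800,560),interpolation=2))
"
```

```text
time_s: 29.58
tool_pos: [0.4938, -0.3561, 0.0279]
tool_rot: [89.9, 86.0, 15.2]
force: [0.3, 0.7, 0.8]
grip_width: 0.0486
t 29.57 pos [ 0.4938 -0.3561  0.0279] rot [89.87 86.   15.23] F [0.32 0.67 0.78] w 0.0486
z yaw -74.64 x ax [ 0.0673  0.0183 -0.9976] y ax [0.9619 0.2643 0.0698] z ax [ 2.649e-01 -9.643e-01  2.000e-04]
```

View pics/s20.png

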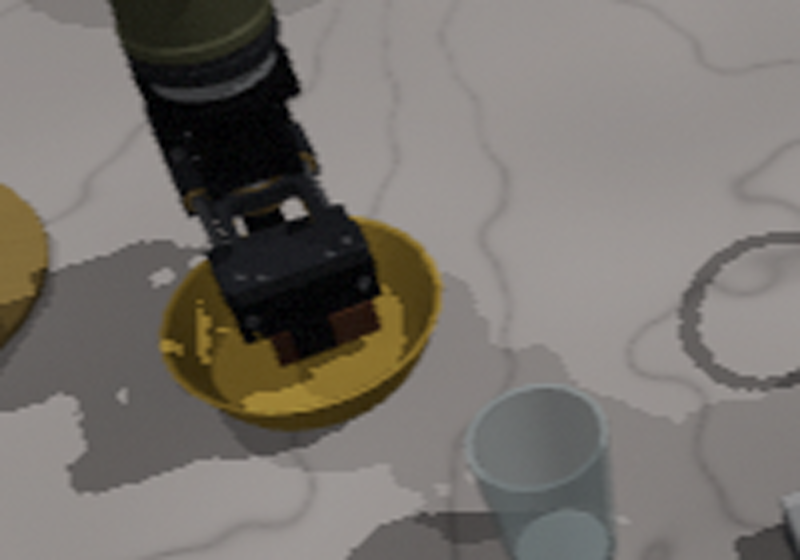

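Adjust y by −6 mm and lower gently, feeling for contact.

```bash
python3 -m pendant '{"xyz":[[0,-0.006,-0.004],[0,-0.001,-0.004],[0,0,-0.003],[0,0,0]],"turn":[0,0,0,0]}' 0 30; python3 -c "
from h import *
o=st();axes(o)
"
```

```text
time_s: 30.12
tool_pos: [0.4951, -0.3646, 0.0182]
tool_rot: [87.4, 85.9, 12.8]
force: [0.1, 0.1, -0.4]
grip_width: 0.0485
t 30.12 pos [ 0.4951 -0.3646  0.0182] rot [87.44 85.88 12.79] F [ 0.08  0.1  -0.41] w 0.0485
z yaw -74.66 x ax [ 0.07    0.0159 -0.9974] y ax [0.9618 0.2642 0.0717] z ax [ 0.2646 -0.9643  0.0032]
```

```bash
python3 -m pendant '{"xyz":[[0,0,-0.002],[0,0,-0.0015],[0,0,0]],"turn":[0,0,0]}' 0 30; python3 -m pendant '{"xyz":[[0,0,-0.0012],[0,0,0]],"turn":[0,0]}' 0 30
```

```text
time_s: 30.5
tool_pos: [0.4953, -0.3646, 0.0148]
tool_rot: [87.1, 85.9, 12.5]
force: [0.5, -0.1, -1.4]
grip_width: 0.0484
time_s: 30.75
tool_pos: [0.4956, -0.3647, 0.0144]
tool_rot: [86.6, 85.8, 12.0]
force: [-0.5, 1.2, -1.3]
grip_width: 0.0488
```

```bash
python3 -m pendant '{"xyz":[[0,0,-0.0015],[0,0,0]],"turn":[0,0]}' 0 30; python3 -m pendant '{"xyz":[[0,0,-0.0015],[0,0,0]],"turn":[0,0]}' 0 30; python3 -c "
from h import *
for i in range(3): o=st();read_camera('wrist')
im=read_camera('wrist');cv2.imwrite('pics/w21.png',im[:,:,::-1])"
```

```text
time_s: 31.0
tool_pos: [0.4959, -0.3649, 0.0144]
tool_rot: [86.1, 85.9, 11.5]
force: [1.1, 0.1, -0.1]
grip_width: 0.0483
time_s: 31.25
tool_pos: [0.4962, -0.365, 0.0144]
tool_rot: [85.6, 85.9, 11.0]
force: [-0.8, 0.3, 0.3]
grip_width: 0.0487
t 31.25 pos [ 0.4962 -0.365   0.0144] rot [85.6  85.86 10.99] F [-0.76  0.28  0.34] w 0.0487
t 31.3 pos [ 0.4962 -0.365   0.0143] rot [85.67 85.85 11.06] F [-2.18  1.47  2.71] w 0.0483
t 31.35 pos [ 0.4962 -0.3649  0.0142] rot [85.81 85.85 11.19] F [-0.89  0.71  4.25] w 0.0483
```

View pics/w21.png

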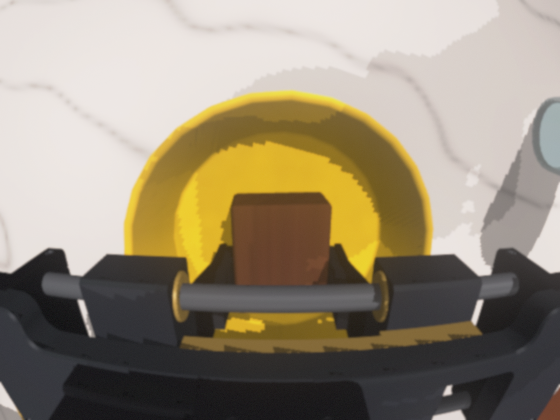

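```bash
python3 -m pendant '{"xyz":[[0,0,0],[0,0,0],[0,0,0],[0,0,0]],"turn":[0,0,0,0]}' 0.68 30; python3 -m pendant '{"xyz":[[0,0,0.006],[0,0,0.012],[0,0,0.03],[0,0,0.05],[0,0,0.06],[0,0,0.06],[0,0,0.04],[0,0.04,0],[0,0.05,0],[0,0,0]],"turn":[0,0,0,0,0,0,0,0,0,0]}' 0.68 30
python3 - <<'E'
from h import *
o=st()
for n in('scene','top','wrist'):
  o=readout.get_obs();im=read_camera(n);cv2.imwrite(f'pics/{n}22.png',im[:,:,::-1])
  if n!='wrist':
   for t in('offcut','dish','tumbler','magnifier','bobbin_case','blade','blade_tip'):
    for r in pinpoint(n,t)[:3]: print(n,t,round(r['score'],2),cam2w(n,r['at']).round(3))
E
```

```text
time_s: 31.95
tool_pos: [0.4958, -0.3647, 0.0129]
tool_rot: [86.6, 85.9, 12.0]
force: [0.2, -0.3, -0.0]
grip_width: 0.0591
time_s: 33.2
tool_pos: [0.4958, -0.2704, 0.2892]
tool_rot: [80.7, 85.4, 6.2]
force: [-0.4, 0.5, 0.5]
grip_width: 0.0594
t 33.2 pos [ 0.4958 -0.2704  0.2892] rot [80.72 85.44  6.18] F [-0.44  0.55  0.55] w 0.0594
scene offcut 0.73 [ 0.492 -0.357  0.004]
scene offcut 0.56 [0.55  0.059 0.003]
scene dish 0.59 [ 0.497 -0.357  0.005]
scene tumbler 0.63 [ 0.676 -0.225  0.003]
scene magnifier 0.83 [0.75  0.153 0.003]
scene blade 0.79 [0.324 0.339 0.001]
scene blade 0.67 [0.486 0.492 0.008]
scene blade 0.6 [0.491 0.412 0.002]
scene blade_tip 0.78 [0.366 0.527 0.007]
scene blade_tip 0.74 [0.517 0.227 0.004]
scene blade_tip 0.62 [0.396 0.236 0.003]
top offcut 0.75 [ 0.492 -0.355  0.01 ]
top dish 0.75 [ 0.491 -0.352  0.001]
top tumbler 0.96 [ 0.679 -0.23   0.002]
top magnifier 0.6 [ 0.754  0.145 -0.002]
top magnifier 0.45 [0.536 0.011 0.015]
top bobbin_case 0.94 [ 0.731 -0.048  0.003]
top blade 0.8 [0.499 0.408 0.002]
top blade 0.79 [ 0.49   0.491 -0.003]
top blade 0.73 [ 0.328  0.34  -0.004]
top blade_tip 0.87 [0.369 0.523 0.003]
top blade_tip 0.77 [0.518 0.228 0.003]
top blade_tip 0.77 [0.398 0.24  0.   ]
```

View pics/scene22.png

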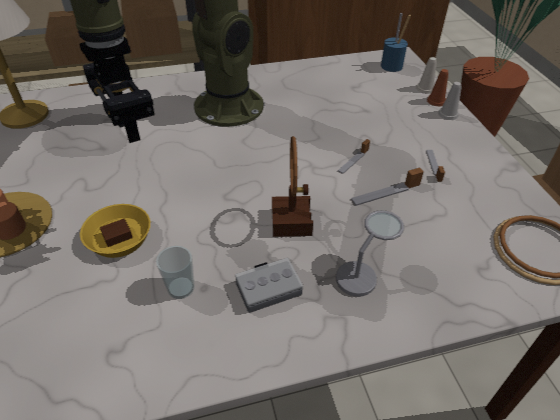

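View pics/wrist22.png

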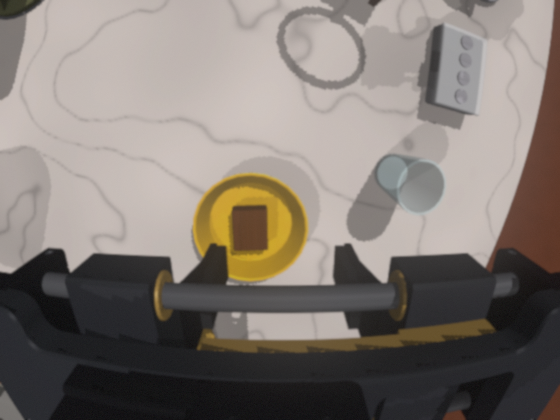

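View pics/top22.png

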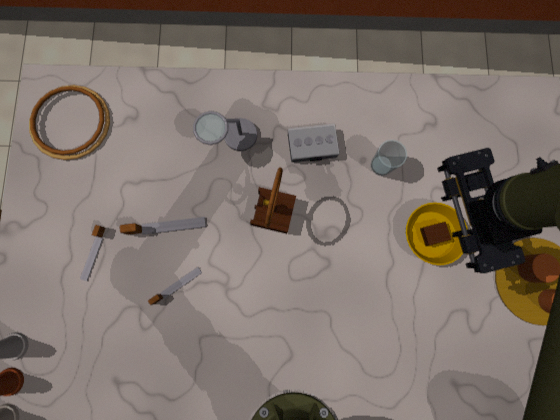

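```bash
python3 -m pendant '{"xyz":[[0,0,0],[0,0,0]],"turn":[0,0]}' && python3 -c "
from cell import *
print(sign_off())"
```

```text
time_s: 34.3
tool_pos: [0.4943, -0.2752, 0.2869]
tool_rot: [82.0, 85.6, 7.0]
force: [0.1, 0.3, 0.5]
grip_width: 0.0595
the job is handed in; nothing more can be done
None
```

The job is done and handed in at about 34 s of the 67 s allowed; `sign_off()` reports no verdict.

- **Blade and slots:** I took the large blade, the only one measuring 180 mm from origin to tip. It jammed softly in the near slot, at about 3 N some 26–29 mm in, so I backed out without forcing it. The far slot was open.
- **Push:** I angled the blade a few degrees while pushing, because the gripper would otherwise have come close to the magnifier's lens. The offcut turned as it slid, and came clear of the -y face with its nearest corner about 7 mm outside.
- **Laying down:** The blade lies flat on the marble at about (0.49, 0.41), its tip more than 100 mm from the stand. I lowered the offcut until it touched the dish floor, then released it.

**Last checks:** The pictures and networks show the offcut flat near the middle of the dish, at about (0.492, -0.356). The dish, tumbler and magnifier are within about 4 mm of their starting readings, which is within the networks' error. The bobbin case was found by the top camera only, also in place.

**What disagreed:**
- The tool's lean grew to about 4.5° over the moves, so the offcut was held slightly tilted and levelled on touching the dish floor.
- I felt up to about 2 N of sideways contact, probably on the slot wall, while withdrawing the blade.
- Some low-score network detections were plainly wrong, such as an "offcut" at the stand; I ignored them.

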